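Fill the mould crate and run the levelling float over it

ROBOT

A 7-joint arm with a two-finger parallel gripper is mounted at the origin on the work surface. World frame = base frame: x ahead of the robot, y to its left, z up, the work surface at z = 0. Lengths are in mm, angles in rad, forces in N, time in s.
With the tool pointing down it reaches from about 400 to 875 mm from the base axis. Payload 4.4 kg.
Tool frame: the origin (TCP) lies between the finger pads; the fingertips stand ctrl.tip_reach ahead of it and the grasp point (between the pads) lies 8 mm behind it (ctrl.tip_reach is the distance from the TCP to the fingertips, in mm); z points along the fingers, y is the direction in which the jaws open and shut (so a half turn about z gives the same grasp; the last joint's range is limited). The gripper opens to 85 mm and grips with 20 to 120 N. Pads are 22 mm wide; open, the fingers measure 114 mm over their backs; the gripper's body (76 mm by 85 mm) begins 54 mm behind the grasp point. The pads swing forward as they close: fully open they stand 13 mm farther back than shut.
Start: joints at [1.114, 0.628, 0.038, 1.517, -0.027, 0.996, -0.02], TCP at [247.631, -600.996, 242.313] pointing down, gripper open.
Joint ranges: [-3.06, 3.06], [-0.37, 2.12], [-1.25, 1.32], [0.18, 2.47], [-1.1, 4.24], [0.23, 1.98], [-2.94, 2.94]. Speed limits (rad/s): [2.57, 2.57, 3.14, 3.14, 3.14, 3.14, 3.14].

INTERFACE

Orientations are given as [roll, pitch, yaw] about the fixed x, y, z axes, in that order (R = Rz(yaw) Ry(pitch) Rx(roll)).
In Python, from cell import status, viewer, order, ctrl gives the robot as it stands.
- The arm moves only by the tool play_rows, never from a script. Its argument "series" is a list of rows, each a list of 5 numbers: the shift along the tool's x, y, z in cm, then the turn about the tool's z in degrees, then the closure, from 0 (fully open) to 1 (shut). In form: [[x, y, z, yaw, gripper], ...]. A call has 1 to 8 rows; each row is the pose to reach, as a shift and turn from the pose commanded when the call began, along the tool's axes at that moment; what a row does not reach only later rows make up. A row lasts 1/10 s, in which the tool goes at most 50 mm and 8.59 degrees, less where a joint would pass 70% of its speed; a pose out of reach is approached as far as the arm can. A call with a gripper value outside its range is refused whole. The fingers move at their own pace and stop on an object; the grip force is fixed at half the most. Time passes only in rows, so rows that repeat a pose let the fingers close. It gives the time, the measured TCP pose, the force and the opening at its end, in the units of the state.
- status.read_state(): the state, without advancing time (a new reading comes with each control period).
- viewer.get_image(name): name is "scene" or "top" or "wrist"; returns a dict with "img" (384x512x3 uint8, red, green, blue), "vfov" (degrees; the focal length in pixels is half the picture's height over the tangent of half this angle, whatever the lens; pixels are square), "cx", "cy" (the principal point, pixels), "rvec" (rotation vector, rad) and "tvec" (3), from world to camera coordinates, as OpenCV has them; the wrist camera has in their place "tool_from_camera" (4x4, takes a point from camera to tool coordinates, whose origin is the TCP and whose axes are the flange's). Camera axes: x right, y down, z forward; pixel columns grow to the right and rows downward; lengths in mm; the calibration is good to about 2 mm. The wrist camera is an equidistant fisheye: a pixel r from the principal point sees the ray r / f radians off the axis. A picture is of the moment at which its call begins: read the wrist's pose just before it. There is no depth.
- order.finish_job(): hands the job in, once; it reports no verdict.
The state is a dict: "clock": time; "qpos": joint angles; "qd": joint speeds; "tau": joint torques, N m; "eef_pos": TCP position; "tool_rot": TCP orientation; "force": force on the tool from outside, world axes, zero at the start; "torque": the same for the moment, N m; "width": finger opening in mm.
Only numpy, scipy, OpenCV 4.12 (cv2) and the standard library are available. Lean on these libraries where they do the work, as an engineer would, in place of code of your own. Each camera call takes 0.05 s, during which the arm holds its last target. There are 200 camera calls.

TASK

Lift the last cheese mould off the sloping drainer, lower it (do not drop it) upright onto the floor of the free place in the lilac crate, and press down every mould that stands proud until all are fully home, so that nothing sticks up above the rim. Then check it: lay the steel levelling float square across both long rims at the crate's left end as the robot sees it, draw it along them in one pass, flat on both rims, to the right end, and lay it back flat in the middle of its turquoise board. Leave everything else where it stands.

Things in the scene. Friction and masses are not known exactly. Their poses are not given: they have to be found in the camera images.
- crate: Lilac open stacking crate, fixed; holds six moulds, 3 along it by 2 across. Inside 178 (x) by 274 mm (y), floor 6 mm thick; rim outside 204 by 300 mm, flat, 110 mm above the table. Origin: centre of its underside; x points away from the robot, y (long side) to the robot's left: left end = +y. Place centres at x -44, +44 mm and y -90.5, 0, +90.5 mm.
- free_place: Dark round drain grid (68 mm) in the crate's floor, uncovered in the one free place; origin at its centre on the inner floor, 6 mm above the table.
- last_mould: White tapered cup with a lid fixed on it, 84 mm across the lid, 72 at the foot; lid top 66 mm above the foot. Blue grip rib on the lid: 14 mm thick (y), 50 long (x), 32 high, top 98 mm above the foot. 0.25-0.5 kg. Origin: centre of the foot, z through the lid. Starts on the drainer, z leaning 30 degrees to its lip. A place in the crate leaves it 3 mm to the walls, 6 mm to neighbours.
- last_mould_grip (a point): Point on the last mould's axis in its rib, 88 mm above the foot, where to grip it; axes as the mould.
- rack: Steel drainer (about 140 mm deep, 200 mm wide, 110 mm high at the back), fixed; its deck slopes up 30 degrees away from the robot and has a lip 18 mm high along the lower edge. Left or right of the crate. Origin: centre of its underside on the table; x points up the slope, y along the lip.
- board: Turquoise plastic board 300 (x) by 160 (y) by 12 mm, fixed flat on the table, on the other side of the crate from the drainer. Origin: centre of its underside.
- float: Levelling float: flat steel plate 250 (x) by 50 (y) by 5 mm with a green bar handle above it along x: 140 mm long, 18 thick (y), 20 high, on two posts 116 mm apart; handle underside 32, top 52 mm above the plate's underside. 0.32-0.52 kg. Origin: centre of the plate's underside. Starts lying on the board.
- mould_a (a joint): Height in m by which packed mould a stands above the crate's floor (0 = fully home, at most 0.028). It fits tightly: about 5 N straight down moves it, slowly yielding, and it stays where it is left.
- mould_a_top (a point): Centre of the top of packed mould a's blue grip rib (50 by 14 mm, rib along the point's x; mould like the last one); 104 mm above the table when home, higher when it stands proud. Which place it is in varies.
- mould_b (a joint): Height in m by which packed mould b stands above the crate's floor (0 = fully home, at most 0.028). It fits tightly: about 5 N straight down moves it, slowly yielding, and it stays where it is left.
- mould_b_top (a point): Centre of the top of packed mould b's blue grip rib (50 by 14 mm, rib along the point's x; mould like the last one); 104 mm above the table when home, higher when it stands proud. Which place it is in varies.
- mould_c (a joint): Height in m by which packed mould c stands above the crate's floor (0 = fully home, at most 0.028). It fits tightly: about 5 N straight down moves it, slowly yielding, and it stays where it is left.
- mould_c_top (a point): Centre of the top of packed mould c's blue grip rib (50 by 14 mm, rib along the point's x; mould like the last one); 104 mm above the table when home, higher when it stands proud. Which place it is in varies.
- mould_d (a joint): Height in m by which packed mould d stands above the crate's floor (0 = fully home, at most 0.028). It fits tightly: about 5 N straight down moves it, slowly yielding, and it stays where it is left.
- mould_d_top (a point): Centre of the top of packed mould d's blue grip rib (50 by 14 mm, rib along the point's x; mould like the last one); 104 mm above the table when home, higher when it stands proud. Which place it is in varies.
- mould_e (a joint): Height in m by which packed mould e stands above the crate's floor (0 = fully home, at most 0.028). It fits tightly: about 5 N straight down moves it, slowly yielding, and it stays where it is left.
- mould_e_top (a point): Centre of the top of packed mould e's blue grip rib (50 by 14 mm, rib along the point's x; mould like the last one); 104 mm above the table when home, higher when it stands proud. Which place it is in varies.
- jug: Bystander: turquoise plastic jug, 84 mm across, 95 mm high; leave it where it is. Origin: its underside.
- timer: Bystander: white kitchen timer, 50 by 75 by 58 mm; leave it where it is. Origin: its underside.
- empty_mould_a: Bystander: empty white mould cup, 84 mm across, 75 mm high; leave it where it is. Origin: its underside.
- empty_mould_b: Bystander: empty white mould cup, 84 mm across, 75 mm high; leave it where it is. Origin: its underside.
- spare_lid: Bystander: spare mould lid with blue rib, 84 mm across, 38 mm high, lying on the table; leave it where it is. Origin: its underside.
- scoop: Bystander: green hand scoop about 220 mm long, 85 mm wide, 45 mm high; leave it where it is. Origin: its underside.
- brush: Bystander: brush with wooden handle, 220 mm long; leave it where it is. Origin: its underside.
Things that resemble listed ones, but are neither listed nor needed, are in the scene too. What is shaped like the last_mould but orange or pink is not meant.

How it is judged (in metres and radians):
On the way, in this order (a step that is already met when the one before it is completed fails the run):
1. the crate is filled: the mould from the drainer stands upright on the floor of the free place, let go, and all the other moulds are pressed fully home (horizontal distance between last_mould and free_place below 0.012 m and z of last_mould in the frame of crate below 0.009 m and angle between last_mould's own z axis and vertical below 0.06 rad and value of joint each of mould_a, mould_b, mould_c, mould_d, mould_e below 0.002 m and contact force between the fingers and last_mould below 0.2 N and linear speed of last_mould below 0.05 m/s), for 0.2 s.
2. the float lies on both long rims (middle within 3 mm of rim height, level within 0.04 rad), square across the crate, at its left end (z of float in the frame of crate between 0.107 and 0.113 m and angle between float's own z axis and vertical below 0.04 rad and y of float in the frame of crate between 0.1 and 0.17 m and x of float in the frame of crate between -0.03 and 0.03 m and angle between the x axis of float and the x axis of crate, either way round below 0.2 rad), for 0.05 s.
3. the float lies on both long rims (middle within 3 mm of rim height, level within 0.04 rad), square across the crate, at its left quarter (z of float in the frame of crate between 0.107 and 0.113 m and angle between float's own z axis and vertical below 0.04 rad and y of float in the frame of crate between 0.04 and 0.075 m and x of float in the frame of crate between -0.03 and 0.03 m and angle between the x axis of float and the x axis of crate, either way round below 0.2 rad), for 0.05 s.
4. the float lies on both long rims (middle within 3 mm of rim height, level within 0.04 rad), square across the crate, at its middle (z of float in the frame of crate between 0.107 and 0.113 m and angle between float's own z axis and vertical below 0.04 rad and y of float in the frame of crate between -0.02 and 0.02 m and x of float in the frame of crate between -0.03 and 0.03 m and angle between the x axis of float and the x axis of crate, either way round below 0.2 rad), for 0.05 s.
5. the float lies on both long rims (middle within 3 mm of rim height, level within 0.04 rad), square across the crate, at its right quarter (z of float in the frame of crate between 0.107 and 0.113 m and angle between float's own z axis and vertical below 0.04 rad and y of float in the frame of crate between -0.075 and -0.04 m and x of float in the frame of crate between -0.03 and 0.03 m and angle between the x axis of float and the x axis of crate, either way round below 0.2 rad), for 0.05 s.
6. the float lies on both long rims (middle within 3 mm of rim height, level within 0.04 rad), square across the crate, at its right end (z of float in the frame of crate between 0.107 and 0.113 m and angle between float's own z axis and vertical below 0.04 rad and y of float in the frame of crate between -0.17 and -0.1 m and x of float in the frame of crate between -0.03 and 0.03 m and angle between the x axis of float and the x axis of crate, either way round below 0.2 rad), for 0.05 s.
At the end, for the whole second after the job is handed in: Last mould upright (0.06 rad) on the crate floor (3 mm), within 12 mm of the free place's centre; the five packed moulds within 2 mm of fully home; float flat (0.05 rad) and still on its board, its middle within 50 mm of the board's middle along each side (horizontal distance between last_mould and free_place below 0.012 m and z of last_mould in the frame of crate below 0.009 m and angle between last_mould's own z axis and vertical below 0.06 rad and value of joint each of mould_a, mould_b, mould_c, mould_d, mould_e below 0.002 m and linear speed of each of last_mould, float below 0.02 m/s and x of float in the frame of board between -0.05 and 0.05 m and y of float in the frame of board between -0.05 and 0.05 m and z of float in the frame of board below 0.016 m and angle between float's own z axis and vertical below 0.05 rad); the robot touches nothing.
It fails at once if a bystander (jug, timer, empty mould, spare lid, scoop or brush) is pushed more than 40 mm from its place (distance of any of jug, timer, empty_mould_a, empty_mould_b, spare_lid, scoop, brush from where it was at the start of the episode above 0.04 m).
It fails at once if the last mould is dropped into the crate (faster than 0.6 m/s inside it) (horizontal distance between last_mould and crate below 0.16 m and z of last_mould in the frame of crate below 0.06 m and linear speed of last_mould above 0.6 m/s).
It also fails if it takes over 72 s, if anything falls off the work surface, if the arm or the gripper's body presses on something with over 40 N, if the wrist force passes 120 N, or if a joint passes its speed limit or range.

## Working session

There is one attempt and no reset: what is moved stays moved. The work goes in short steps, Python scripts to look and compute and a tool call to move; the robot and the scene stay as the last step left them, time stands still between calls to the robot, and variables do not carry over. Pictures are saved under pics/ and viewed, about 8 in all and at most 12, crops included, and the job is handed in when it is done.

Besides the shell and the picture viewer there is one more tool, called after "Call:" in YAML: its name, and indented under it one key for each argument. play_rows: Moves the arm, as the interface text tells. Its arguments: {"type":"object","properties":{"series":{"type":"array","items":{"type":"array","items":{"type":"number"}}}},"required":["series"]}

```bash
mkdir -p pics; ls
cat > h.py <<'E'
import numpy as np, cv2
from scipy.spatial.transform import Rotation as Rn
from cell import status, viewer, order, ctrl
def get(n):
    s=status.read_state(); d=viewer.get_image(n); d['s']=s; return d
def save(d,p,crop=None,k=1):
    im=d['img'][:,:,::-1]
    if crop: x0,y0,x1,y1=crop; im=im[y0:y1,x0:x1]
    cv2.imwrite(p,cv2.resize(im,None,fx=k,fy=k,interpolation=cv2.INTER_CUBIC))
def pose(d):
    if 'rvec' in d:
        R=cv2.Rodrigues(np.array(d['rvec'],float))[0]; t=np.array(d['tvec'],float).ravel()
        return R.T,-R.T@t
    s=d['s'];T=np.array(d['tool_from_camera']);Rt=Rn.from_euler('xyz',s['tool_rot']).as_matrix()
    return Rt@T[:3,:3], Rt@T[:3,3]+np.array(s['eef_pos'])
def ray(d,uv):
    f=d['img'].shape[0]/2/np.tan(np.radians(d['vfov'])/2)
    x,y=(uv[0]-d['cx'])/f,(uv[1]-d['cy'])/f
    if 'rvec' in d: v=np.array([x,y,1.])
    else:
        th=np.hypot(x,y); v=np.array([np.sin(th)*x/max(th,1e-9),np.sin(th)*y/max(th,1e-9),np.cos(th)])
    R,c=pose(d); v=R@v; return c,v/np.linalg.norm(v)
def onz(d,uv,z):
    c,v=ray(d,uv); return c+v*(z-c[2])/v[2]
def proj(d,P):
    R,c=pose(d); p=R.T@(np.array(P,float)-c)
    f=d['img'].shape[0]/2/np.tan(np.radians(d['vfov'])/2)
    if 'rvec' in d: return f*p[0]/p[2]+d['cx'],f*p[1]/p[2]+d['cy']
    r=np.hypot(p[0],p[1]); th=np.arctan2(r,p[2]); return f*th*p[0]/r+d['cx'],f*th*p[1]/r+d['cy']
def tri(d1,u1,d2,u2):
    c1,v1=ray(d1,u1);c2,v2=ray(d2,u2)
    A=np.stack([v1,-v2],1);s=np.linalg.lstsq(A,c2-c1,rcond=None)[0]
    a,b=c1+s[0]*v1,c2+s[1]*v2; return (a+b)/2,np.linalg.norm(a-b)
E
python3 - <<'E'
from h import *
print(ctrl.tip_reach, status.read_state())
for n in ['top','scene']:
    d=get(n); R,c=pose(d); print(n,d['vfov'],c.round(),R[:,2].round(2))
    save(d,f'pics/{n}0.png',k=1.56)
E
```

```text
pics
11.0 {'clock': 0.0, 'qpos': array([ 1.11419238,  0.62932136,  0.03844328,  1.51839188, -0.02701694,
        0.99626808, -0.02002488]), 'qd': array([ 0.00016893, -0.00115853, -0.00087166, -0.00196414, -0.0022669 ,
        0.00073583, -0.00036756]), 'tau': array([ 1.00495723e-03, -5.63402724e+01,  1.22570615e+00, -1.93441415e+01,
        1.08027802e-02,  1.06234686e-02, -1.36320412e-05]), 'eef_pos': array([ 247.40574091, -600.42007377,  241.39748843]), 'tool_rot': array([-3.13972188e+00,  1.03741895e-05,  3.90768254e-01]), 'force': array([-0.01360621,  0.40794538, -0.42038055]), 'torque': array([ 0.00822487,  0.02912204, -0.02130271]), 'width': 85.34598873977443}
top 48.64124425460741 [ 154.    7. 1951.] [ 0.18 -0.   -0.98]
scene 55.89584346625611 [1221. -143. 1435.] [-0.47  0.1  -0.88]
```

View pics/top0.png

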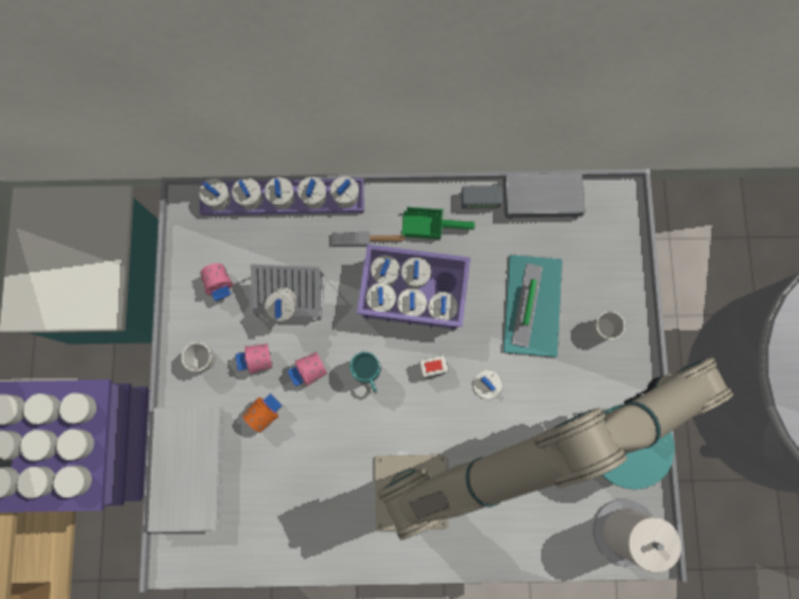

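View pics/scene0.png

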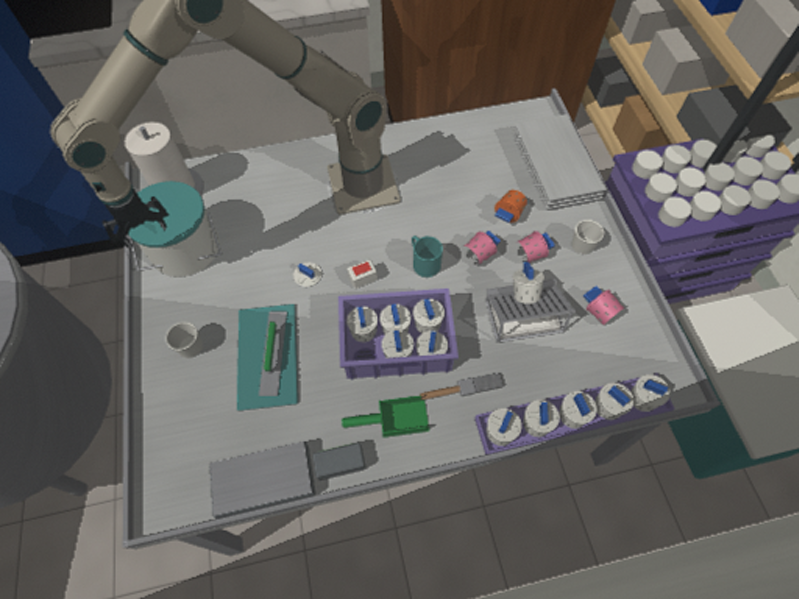

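Run:
```python
from h import *
t=get('top'); s=get('scene')
def comps(d,lo,hi,amin):
    hsv=cv2.cvtColor(d['img'],cv2.COLOR_RGB2HSV); m=cv2.inRange(hsv,lo,hi)
    n,l,st,c=cv2.connectedComponentsWithStats(m); return [(st[i],c[i],l==i) for i in range(1,n) if st[i][4]>=amin]
for name,lo,hi,z in [('lilac',(120,50,50),(150,255,255),110),('turq',(80,70,50),(96,255,255),12),('blue',(100,120,60),(118,255,255),104),('green',(50,120,40),(75,255,255),52)]:
    for st,c,m in comps(t,lo,hi,15):
        p=onz(t,c,z); 
        if abs(p[1])>520 or p[0]<150: continue
        cnt=cv2.findContours(m.astype(np.uint8),0,2)[0][0]; r=cv2.minAreaRect(cnt)
        b=np.array([onz(t,q,z)[:2] for q in cv2.boxPoints(r)])
        e=b[1]-b[0];f=b[2]-b[1]; e=e if np.linalg.norm(e)>np.linalg.norm(f) else f
        print(name,st[4],(c*1.56).round(),p[:2].round(),'c',b.mean(0).round(),'long',np.linalg.norm(e).round(),'ang',np.degrees(np.arctan2(e[1],e[0])).round(1),b.round().tolist() if st[4]>300 else '')
a=[];save(t,'pics/a.png',(155,160,235,215),6); save(s,'pics/b.png',(305,160,380,225),6)
A=cv2.imread('pics/a.png');B=cv2.imread('pics/b.png');h=max(A.shape[0],B.shape[0])
# side by side
A=cv2.copyMakeBorder(A,0,h-A.shape[0],0,0,0);cv2.imwrite('pics/ab.png',cv2.resize(np.hstack([A,B]),None,fx=.8,fy=.8))
```

```text
lilac 600 [289. 205.] [823. 339.] c [850. 363.] long 478.0 ang -90.2 [[902.0, 604.0], [900.0, 126.0], [798.0, 125.0], [799.0, 598.0]]
lilac 16 [229. 184.] [889. 516.] c [885. 517.] long 29.0 ang -178.3 
lilac 18 [262. 184.] [888. 420.] c [884. 423.] long 35.0 ang -14.0 
lilac 1428 [421. 284.] [580. -39.] c [573. -17.] long 302.0 ang -98.5 [[490.0, 144.0], [700.0, 117.0], [656.0, -181.0], [447.0, -148.0]]
lilac 54 [399. 285.] [578.  23.] c [578.  25.] long 36.0 ang -148.0 
turq 1468 [534. 306.] [ 529. -380.] c [ 532. -373.] long 299.0 ang -6.2 [[390.0, -279.0], [687.0, -311.0], [673.0, -470.0], [377.0, -433.0]]
turq 287 [364. 368.] [353. 129.] c [351. 121.] long 105.0 ang -123.5 
blue 25 [276. 187.] [882. 378.] c [880. 379.] long 48.0 ang 1.0 
blue 27 [310. 187.] [879. 280.] c [880. 279.] long 45.0 ang -17.2 
blue 19 [243. 188.] [880. 476.] c [879. 476.] long 48.0 ang -153.6 
blue 27 [343. 186.] [879. 182.] c [879. 182.] long 43.0 ang -38.8 
blue 23 [384. 267.] [633.  64.] c [632.  64.] long 41.0 ang -26.7 
blue 18 [416. 268.] [626. -26.] c [624. -27.] long 42.0 ang 178.8 
blue 21 [380. 295.] [550.  77.] c [551.  77.] long 45.0 ang -0.6 
blue 20 [411. 300.] [533. -11.] c [533. -11.] long 41.0 ang 178.8 
blue 20 [442. 305.] [ 518. -100.] c [ 518. -100.] long 41.0 ang 178.3 
blue 33 [278. 308.] [518. 368.] c [518. 368.] long 50.0 ang -179.1 
blue 45 [240. 361.] [368. 471.] c [369. 471.] long 42.0 ang -162.8 
blue 58 [294. 376.] [324. 318.] c [324. 318.] long 47.0 ang -153.1 
blue 21 [488. 383.] [ 294. -220.] c [ 293. -220.] long 39.0 ang -136.7 
blue 55 [272. 402.] [252. 379.] c [252. 379.] long 40.0 ang -134.8 
green 500 [428. 223.] [779. -66.] c [774. -96.] long 209.0 ang -97.1 [[744.0, 12.0], [830.0, 2.0], [804.0, -205.0], [719.0, -194.0]]
green 79 [529. 302.] [ 532. -356.] c [ 533. -357.] long 129.0 ang -13.0
```

View pics/ab.png

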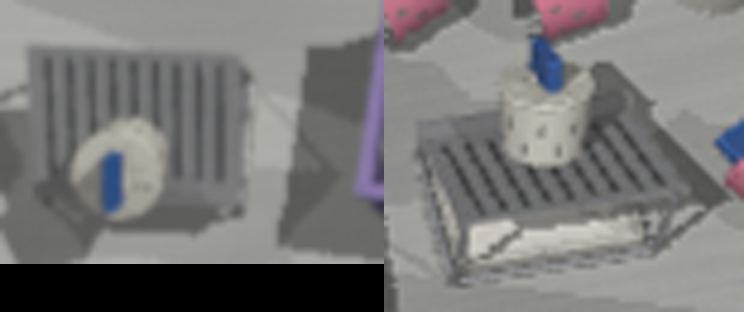

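```bash
cat >> h.py <<'E'
def go(x,y,z,yawdeg,s=None):
    s=s or status.read_state(); R=Rn.from_euler('xyz',s['tool_rot']).as_matrix()
    d=R.T@(np.array([x,y,z])-s['eef_pos'])/10
    dy=-((yawdeg-np.degrees(s['tool_rot'][2])+90)%180-90)
    print('t',round(s['clock'],2),'pos',s['eef_pos'].round(1),'yaw',np.degrees(s['tool_rot'][2]).round(1),'F',s['force'].round(1),'w',round(s['width'],1),'SHIFT',d.round(2),'turn',dy.round(1))
E
python3 -c "
from h import *
go(560,-20,420,-8.5)"
```

```text
t 0.2 pos [ 247.5 -600.7  241.8] yaw 22.4 F [ 0.  -0.1  0.8] w 85.4 SHIFT [ 51.01 -41.81 -17.78] turn 30.9
```

Call:
play_rows:
  series:
    - [51,-41.8,-17.8,0,0]
    - [51,-41.8,-17.8,0,0]
    - [51,-41.8,-17.8,0,0]
    - [51,-41.8,-17.8,0,0]
    - [51,-41.8,-17.8,0,0]
    - [51,-41.8,-17.8,0,0]
    - [51,-41.8,-17.8,0,0]
    - [51,-41.8,-17.8,0,0]

```text
clock: 1.0
eef_pos: [431.0, -259.0, 347.2]
tool_rot: [3.141, -0.0, 0.391]
force: [1.0, 0.4, 0.9]
width: 85.5
```

Call:
play_rows:
  series:
    - [21.1,-17.3,-7.4,31,0]
    - [21.1,-17.3,-7.4,31,0]
    - [21.1,-17.3,-7.4,31,0]
    - [21.1,-17.3,-7.4,31,0]
    - [21.1,-17.3,-7.4,31,0]
    - [21.1,-17.3,-7.4,31,0]
    - [21.1,-17.3,-7.4,31,0]

```text
clock: 1.7
eef_pos: [562.4, -12.4, 421.5]
tool_rot: [-3.136, -0.003, -0.139]
force: [0.0, -1.6, -0.8]
width: 85.4
```

```bash
python3 -c "
from h import *
go(560,-20,420,-8.5)
d=get('wrist');save(d,'pics/w1.png',k=1.56);R,c=pose(d);print(c,R[:,2],d['vfov'])
np.save('w1.npy',d,allow_pickle=True)"
```

```text
t 1.7 pos [562.4 -12.4 421.5] yaw -8.0 F [ 0.  -1.6 -0.8] w 85.4 SHIFT [-0.13  0.79  0.14] turn 0.5
[633.01119869 -22.04123822 554.13627798] [-0.27851344  0.04387126 -0.95942982] 65.70646984690485
```

View pics/w1.png

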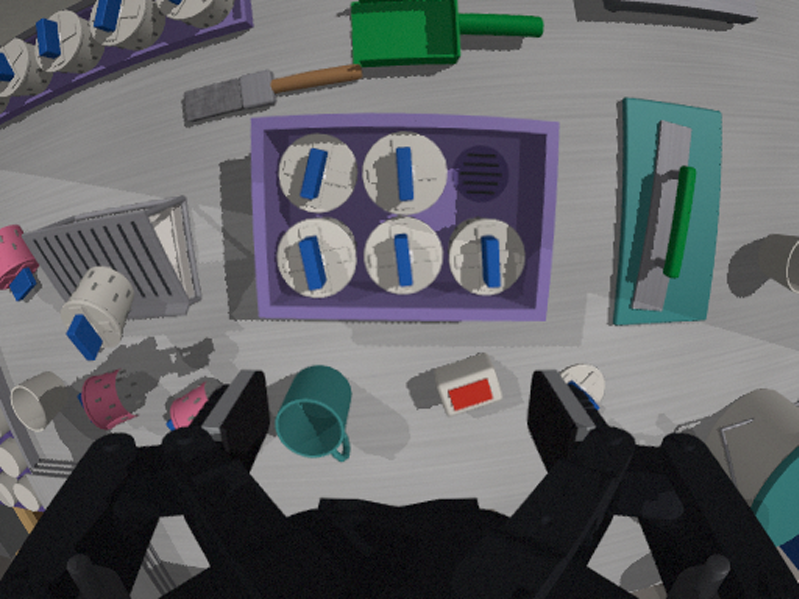

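Run:
```python
from h import *
d=np.load('w1.npy',allow_pickle=True).item(); t=get('top'); s=get('scene')
def M(d,lo,hi,seed,pick=None):
    m=cv2.inRange(cv2.cvtColor(d['img'],cv2.COLOR_RGB2HSV),lo,hi); n,l,st,c=cv2.connectedComponentsWithStats(m)
    i=min((i for i in range(1,n) if st[i][4]>12),key=lambda i:np.hypot(*(c[i]-seed)) ); return (l==i).astype(np.uint8),c[i]
k=1.5625
LIL=((120,45,40),(150,255,255));BLU=((100,120,40),(118,255,255));TUR=((80,70,50),(96,255,255));GRN=((50,120,40),(75,255,255))
m,_=M(d,*LIL,np.array([405,220])/k)
h=cv2.convexHull(cv2.findContours(m,0,2)[0][0]); h=max(cv2.findContours(m,0,2)[0],key=cv2.contourArea)
P=np.array([onz(d,p[0],110)[:2] for p in cv2.convexHull(h)],np.float32)
r=cv2.minAreaRect(P); b=cv2.boxPoints(r); print('crate',r)
# rib yaw/centres in wrist
c=np.array(r[0]); 
for q in [(314,173),(404,173),(314,262),(403,258),(491,262)]:
    m,cc=M(d,*BLU,np.array(q)/k); ct=max(cv2.findContours(m,0,2)[0],key=cv2.contourArea)
    P=np.array([onz(d,p[0],110)[:2] for p in ct],np.float32);rr=cv2.minAreaRect(P); print('rib',onz(d,cc,104)[:2].round(1),np.round(rr[1]),round(rr[2],1),)
# last mould rib
m,c1=M(d,*BLU,np.array([83,337])/k);m2,c2=M(t,*BLU,np.array([278,308])/1.5625);m3,c3=M(s,*BLU,np.array([528,270])/1.5625)
print('rib pix',c1,c2,c3); print('tri',tri(d,c1,t,c2),tri(d,c1,s,c3),tri(t,c2,s,c3))
ct=max(cv2.findContours(m2,0,2)[0],key=cv2.contourArea);print(cv2.minAreaRect(ct))
# board/float in wrist
m,c4=M(d,*TUR,np.array([670,215])/k); m=cv2.convexHull(max(cv2.findContours(m,0,2)[0],key=cv2.contourArea))
P=np.array([onz(d,p[0],12)[:2] for p in m],np.float32); print('board',cv2.minAreaRect(P))
m,c5=M(d,*GRN,np.array([680,222])/k);m5,c6=M(t,*GRN,np.array([529,302])/k); print('handle',tri(d,c5,t,c6))
ct=max(cv2.findContours(m,0,2)[0],key=cv2.contourArea);P=np.array([onz(d,p[0],64)[:2] for p in ct],np.float32); print(cv2.minAreaRect(P))
# plate corners
for q in [(661,121),(690,126),(660,309),(633,307)]: print('pl',onz(d,np.array(q)/k,17)[:2].round())
# rack deck corners, image 800px: back right top (181,199)?, front right (196,300)
for q in [(30,239),(140,207),(181,199),(198,302)]: print('rack',q,[onz(d,np.array(q)/k,z)[:2].round().tolist() for z in (25,100)])
```

```text
crate ((578.5377197265625, -17.3721923828125), (301.437255859375, 205.2888946533203), 81.37550354003906)
rib [635.8  62.9] [18. 49.] 67.7
rib [622.1 -24.2] [13. 51.] 86.1
rib [548.   79.3] [52. 19.] 2.4
rib [538.3 -11.1] [13. 51.] 88.9
rib [524.9 -98.3] [17. 50.] 87.5
rib pix [ 53.75703325 215.89002558] [178.         197.33333333] [338.40816327 173.04081633]
tri (array([511.96743777, 361.45372003, 139.43711465]), np.float64(1.219705002590818)) (array([512.18151742, 365.29383287, 134.59926801]), np.float64(2.5755678915791265)) (array([512.94753269, 363.50202513, 133.80558914]), np.float64(2.6487277521554806))
((178.0, 197.5), (11.0, 2.0), 90.0)
board ((534.5987548828125, -371.75872802734375), (161.55162048339844, 297.8349304199219), 83.72321319580078)
handle (array([ 533.16632475, -356.70549378,   51.20284954]), np.float64(0.9534635247944387))
((535.4613647460938, -349.0421142578125), (25.467493057250977, 136.6513214111328), 76.9781494140625)
pl [ 659. -357.]
pl [ 652. -404.]
pl [ 409. -347.]
pl [ 419. -303.]
rack (30, 239) [[639.0, 527.0], [638.0, 449.0]]
rack (140, 207) [[640.0, 311.0], [639.0, 264.0]]
rack (181, 199) [[638.0, 249.0], [637.0, 210.0]]
rack (198, 302) [[506.0, 257.0], [524.0, 217.0]]
```

```bash
python3 -c "
from h import *
go(490,355,330,-4)"
```

```text
t 1.85 pos [559.3 -21.2 420.1] yaw -8.6 F [-0.6 -0.1 -0.7] w 85.2 SHIFT [-12.48 -36.17   8.98] turn -4.6
```

Call:
play_rows:
  series:
    - [-12.5,-36.2,9,-4.6,0]
    - [-12.5,-36.2,9,-4.6,0]
    - [-12.5,-36.2,9,-4.6,0]
    - [-12.5,-36.2,9,-4.6,0]
    - [-12.5,-36.2,9,-4.6,0]
    - [-12.5,-36.2,9,-4.6,0]
    - [-12.5,-36.2,9,-4.6,0]
    - [-12.5,-36.2,9,-4.6,0]

```text
clock: 2.65
eef_pos: [490.1, 356.2, 329.7]
tool_rot: [3.141, 0.0, -0.072]
force: [1.5, 1.0, 0.5]
width: 85.4
```

Call:
play_rows:
  series:
    - [0,0,0,0,0]

```text
clock: 2.75
eef_pos: [486.8, 361.1, 328.4]
tool_rot: [-3.14, 0.005, -0.063]
force: [0.1, -0.4, -0.1]
width: 85.5
```

```bash
python3 -c "
from h import *
go(490,355,330,-4)
d=get('wrist');save(d,'pics/w2.png',k=1.56);R,c=pose(d);print(c)
np.save('w2.npy',d,allow_pickle=True)"
```

```text
t 2.75 pos [486.8 361.1 328.4] yaw -3.6 F [ 0.1 -0.4 -0.1] w 85.5 SHIFT [ 0.36  0.59 -0.17] turn 0.4
[559.0533688  357.36020352 460.44472156]
```

View pics/w2.png

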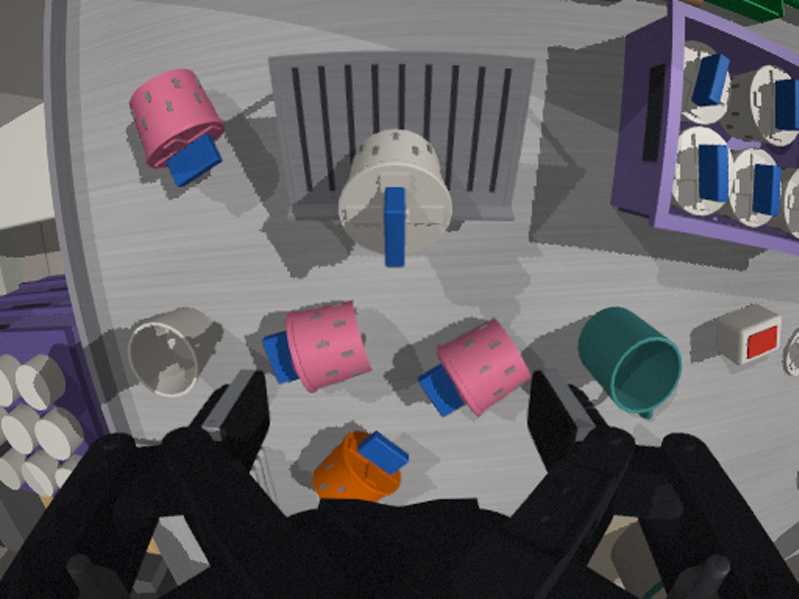

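Run:
```python
from h import *
d=np.load('w2.npy',allow_pickle=True).item(); t=get('top'); s=get('scene'); k=1.5625
m=cv2.inRange(cv2.cvtColor(d['img'],cv2.COLOR_RGB2HSV),(100,120,40),(118,255,255));n,l,st,c=cv2.connectedComponentsWithStats(m)
i=min(range(1,n),key=lambda i:np.hypot(*(c[i]-np.array([395,227])/k)));print(st[i],c[i]);p=c[i]
mm=(l==i); ys=np.where(mm.any(1))[0]
print([ (y,np.where(mm[y])[0][[0,-1]].tolist(), d['img'][y,int(p[0])].tolist()) for y in ys[::4]])
print(tri(d,p,t,(178,197.33)),tri(d,p,s,(338.4,173.04)))
# predict: rib top endpoints for hypothesised grip
a3=np.radians(-3.6);X=np.array([np.cos(a3),np.sin(a3),0]);Y=np.array([-X[1],X[0],0]);Z=np.array([0,0,1.])
ax=-.5*X+.866*Z; lx=.866*X+.5*Z
for g in [(517.3,363,127.3),(514,363,127),(517,363,122),(517,363,132)]:
    g=np.array(g); print(g,[np.round(proj(v,g+10*ax+e*lx),1).tolist() for v in (d,t,s) for e in (25,-25)], 'foot',(g-88*ax).round(1))
for v,nm in((t,'t'),(s,'s')):
    m=cv2.inRange(cv2.cvtColor(v['img'],cv2.COLOR_RGB2HSV),(100,120,40),(118,255,255));n,l,st,c=cv2.connectedComponentsWithStats(m)
    q=(178,197) if nm=='t' else (338,173); i=min(range(1,n),key=lambda i:np.hypot(*(c[i]-np.array(q))));print(nm,st[i],c[i])
for q,z in [((270,58),0),((533,58),0)]: print([onz(d,np.array(q)/k,z)[:2].round() for z in (100,110)])
for q in [(290,216),(514,218)]: print([onz(d,np.array(q)/k,z)[:2].round() for z in (35,45,55)])
```

```text
[246 120  14  51 625] [252.5296 144.7344]
[(np.int64(120), [248, 258], [26, 74, 142]), (np.int64(124), [247, 258], [30, 76, 144]), (np.int64(128), [247, 258], [25, 76, 143]), (np.int64(132), [247, 259], [30, 78, 145]), (np.int64(136), [246, 258], [34, 86, 157]), (np.int64(140), [246, 259], [24, 69, 129]), (np.int64(144), [247, 258], [23, 66, 129]), (np.int64(148), [247, 258], [24, 67, 127]), (np.int64(152), [247, 258], [24, 67, 127]), (np.int64(156), [247, 258], [28, 70, 130]), (np.int64(160), [247, 258], [20, 67, 126]), (np.int64(164), [247, 258], [24, 68, 128]), (np.int64(168), [247, 258], [20, 66, 126])]
(array([512.22777841, 362.81787818, 133.94790952]), np.float64(1.4405891696785478)) (array([512.53062597, 364.12417469, 133.9906773 ]), np.float64(1.8370030420726835))
[517.3 363.  127.3] [[252.5, 126.0], [252.7, 161.6], [177.5, 191.9], [177.8, 202.7], [340.1, 175.5], [336.2, 170.0]] foot [561.2 360.2  51.1]
[514 363 127] [[252.7, 129.0], [252.9, 164.3], [177.5, 192.6], [177.8, 203.5], [339.8, 174.8], [335.9, 169.4]] foot [557.9 360.2  50.8]
[517 363 122] [[252.6, 125.8], [252.8, 160.9], [177.7, 192.2], [178.0, 203.0], [339.8, 176.1], [335.9, 170.6]] foot [560.9 360.2  45.8]
[517 363 132] [[252.5, 126.6], [252.7, 162.7], [177.3, 191.7], [177.6, 202.6], [340.3, 174.8], [336.3, 169.3]] foot [560.9 360.2  55.8]
t [136 187   7   6  26] [138.65384615 189.23076923]
s [336 168   6  11  48] [338.35416667 173.0625    ]
[array([650., 453.]), array([647., 450.])]
[array([637., 248.]), array([635., 251.])]
[array([514., 462.]), array([516., 460.]), array([517., 457.])]
[array([500., 253.]), array([501., 256.]), array([503., 258.])]
```

Run:
```python
from h import *
d=np.load('w2.npy',allow_pickle=True).item(); t=get('top')
print(tri(d,(252.5,154.8),t,(178,197.4)))
c=tri(d,(252.5,154.8),t,(178,197.4))[0]
m=cv2.inRange(cv2.cvtColor(t['img'],cv2.COLOR_RGB2HSV),(98,80,30),(120,255,255))[185:210,170:186];print(m//255)
col=d['img'][112:176,253].astype(int);print(col.tolist()[::2])
a3=np.radians(-3.6);X=np.array([np.cos(a3),np.sin(a3),0]);Z=np.array([0,0,1.])
ax=-.5*X+.866*Z; lx=.866*X+.5*Z
print('grip',c-10*ax,'foot',c-98*ax)
for cc in (c,(505,363,115),(507,363,120),(508,363,125)):
  cc=np.array(cc)
  for v in (d,t): print([np.round(proj(v,cc+p),1).tolist() for p in (25*lx-32*ax,25*lx,-25*lx)])
```

```text
(array([506.24631522, 360.67213917, 157.46132564]), np.float64(6.737802591413626))
[[0 0 0 0 0 0 0 0 0 0 0 0 0 0 0 0]
 [0 0 0 0 0 0 0 0 0 0 0 0 0 0 0 0]
 [0 0 0 0 0 0 0 0 0 0 0 0 0 0 0 0]
 [0 0 0 0 0 0 0 0 0 0 0 0 0 0 0 0]
 [0 0 0 0 0 0 0 0 0 0 0 0 0 0 0 0]
 [0 0 0 0 0 0 0 0 0 0 0 0 0 0 0 0]
 [0 0 0 0 0 0 0 0 0 0 0 0 0 0 0 0]
 [0 0 0 0 0 0 0 0 0 0 0 0 0 0 0 0]
 [0 0 0 0 0 0 0 0 0 0 0 0 0 0 0 0]
 [0 0 0 0 0 0 0 0 0 0 0 0 0 0 0 0]
 [0 0 0 0 0 0 0 0 0 0 0 0 0 0 0 0]
 [0 0 0 0 0 0 0 0 0 0 0 0 0 0 0 0]
 [0 0 0 0 0 0 0 0 0 0 0 0 0 0 0 0]
 [0 0 0 0 0 0 0 0 0 0 0 0 0 0 0 0]
 [0 0 0 0 0 0 0 0 0 0 0 0 0 0 0 0]
 [0 0 0 0 0 0 0 0 0 0 0 0 0 0 0 0]
 [0 0 0 0 0 0 0 0 0 0 0 0 0 0 0 0]
 [0 0 0 0 0 0 0 0 0 0 0 0 0 0 0 0]
 [0 0 0 0 0 0 0 0 0 0 0 0 0 0 0 0]
 [0 0 0 0 0 0 0 0 0 0 0 0 0 0 0 0]
 [0 0 0 0 0 0 0 0 0 0 0 0 0 0 0 0]
 [0 0 0 0 0 0 0 0 0 0 0 0 0 0 0 0]
 [0 0 0 0 0 0 0 0 0 0 0 0 0 0 0 0]
 [0 0 0 0 0 0 0 0 0 0 0 0 0 0 0 0]
 [0 0 0 0 0 0 0 0 0 0 0 0 0 0 0 0]]
[[165, 161, 154], [164, 160, 154], [163, 159, 152], [162, 158, 151], [28, 76, 143], [27, 75, 143], [30, 75, 144], [25, 76, 145], [25, 74, 142], [25, 76, 144], [25, 76, 144], [26, 77, 146], [34, 87, 156], [19, 65, 126], [25, 65, 127], [28, 69, 130], [20, 65, 124], [24, 68, 130], [20, 66, 128], [23, 67, 129], [24, 66, 128], [27, 68, 130], [19, 64, 126], [24, 68, 127], [21, 67, 128], [26, 67, 129], [22, 65, 128], [25, 69, 127], [22, 66, 125], [39, 69, 118], [164, 162, 163], [164, 164, 161]]
grip [511.23644886 360.35818658 148.80132564] foot [555.14962491 357.59540372  72.59332564]
[[255.4, 116.1], [255.4, 133.7], [255.3, 170.8]]
[[178.6, 189.9], [177.1, 192.2], [177.4, 203.2]]
[[253.5, 115.5], [253.4, 130.9], [253.5, 164.0]]
[[179.9, 192.2], [178.5, 194.5], [178.8, 205.2]]
[[253.4, 114.1], [253.2, 129.5], [253.4, 163.2]]
[[179.7, 191.5], [178.2, 193.8], [178.6, 204.5]]
[[253.3, 113.4], [253.1, 129.0], [253.3, 163.3]]
[[179.5, 191.0], [178.0, 193.3], [178.3, 204.1]]
```

Run:
```python
from h import *
from scipy.optimize import least_squares
d=np.load('w2.npy',allow_pickle=True).item(); d1=np.load('w1.npy',allow_pickle=True).item(); t=get('top'); s=get('scene')
a3=np.radians(-3.6);X=np.array([np.cos(a3),np.sin(a3),0]);Y=np.array([-X[1],X[0],0]);Z=np.array([0,0,1.])
m=cv2.inRange(cv2.cvtColor(d1['img'],cv2.COLOR_RGB2HSV),(100,120,40),(118,255,255));n,l,st,c=cv2.connectedComponentsWithStats(m)
i=min(range(1,n),key=lambda i:np.hypot(*(c[i]-np.array([53.7,216]))));b1=st[i]
def box(v,c,ax,lx):
    p=np.array([proj(v,c+i*25*lx+j*7*Y-k*ax) for i in(1,-1) for j in(1,-1) for k in(0,32)]); return p.min(0),p.max(0)
def res(q,full=False):
    c=q[:3];L=q[3];ax=-np.sin(L)*X+np.cos(L)*Z; lx=np.cos(L)*X+np.sin(L)*Z
    e=[proj(d,c+p)[1] for p in (25*lx-32*ax,25*lx,-25*lx)]
    T=box(t,c,ax,lx);S=box(s,c,ax,lx);W=box(d1,c,ax,lx)
    r=[e[0]-119.5,e[1]-138.3,e[2]-170.7,proj(d,c)[0]-252.7,T[0][1]-191.5,T[1][1]-203.5,(T[0][0]+T[1][0])/2-178,
       S[0][1]-167.5,S[1][1]-178.5,S[0][0]-335.5,S[1][0]-341.5,W[0][0]-b1[0]+.5,W[1][0]-b1[0]-b1[2]+.5,W[0][1]-b1[1]+.5,W[1][1]-b1[1]-b1[3]+.5]
    return np.array(r)
for fix in (0,1):
    f=(lambda q:res(np.r_[q[:3],.5236])) if fix else res
    r=least_squares(f,[508,362,135,.5236],loss='soft_l1');print(r.x,f(r.x).round(1)); L=.5236 if fix else r.x[3]
    ax=-np.sin(L)*X+np.cos(L)*Z; print('grip',(r.x[:3]-10*ax).round(1),'foot',(r.x[:3]-98*ax).round(1))
go(490,355,330,-3.6)
```

```text
[501.96247259 363.96475061 148.40569233   0.62465842] [-0.8  0.4  0.5 -0.2 -0.7  0.9 -0.4 -0.8  0.  -1.1  0.1 -0.9  2.3 -1.2
 -0. ]
grip [507.8 363.6 140.3] foot [559.2 360.4  68.9]
[502.3643722  364.06528334 148.33738255   0.5236    ] [-0.1 -1.6  1.8 -0.3 -0.4  1.  -0.4 -1.3  0.3 -1.2  0.2 -0.5  2.6 -1.4
  0.9]
grip [507.4 363.8 139.7] foot [551.3 361.   63.5]
t 3.05 pos [491.6 353.7 331. ] yaw -4.2 F [0.1 0.5 0.3] w 85.6 SHIFT [-0.17 -0.12  0.1 ] turn -0.6
```

```bash
python3 -c "
from h import *
go(507,363.5,150,-3.6)"
```

```text
t 3.05 pos [491.6 353.7 331. ] yaw -4.2 F [0.1 0.5 0.3] w 85.6 SHIFT [ 1.44 -1.11 18.1 ] turn -0.6
```

Call:
play_rows:
  series:
    - [1.5,-1.0,18,-0.4,0]
    - [1.5,-1.0,18,-0.4,0]
    - [1.5,-1.0,18,-0.4,0]
    - [1.5,-1.0,18,-0.4,0]
    - [1.5,-1.0,18,-0.4,0]
    - [1.5,-1.0,18,-0.4,0]
    - [1.5,-1.0,18,-0.4,0]
    - [1.5,-1.0,18,-0.4,0]

```text
clock: 3.85
eef_pos: [507.2, 365.7, 153.1]
tool_rot: [-3.139, -0.003, -0.063]
force: [1.2, 0.4, 0.8]
width: 85.4
```

```bash
python3 -c "
from h import *
go(507,363.5,132,-3.6)
d=get('wrist');save(d,'pics/w3.png',k=1.56)
np.save('w3.npy',d,allow_pickle=True)"
```

```text
t 3.85 pos [507.2 365.7 153.1] yaw -3.6 F [1.2 0.4 0.8] w 85.4 SHIFT [-0.02  0.23  2.11] turn -0.0
```

View pics/w3.png

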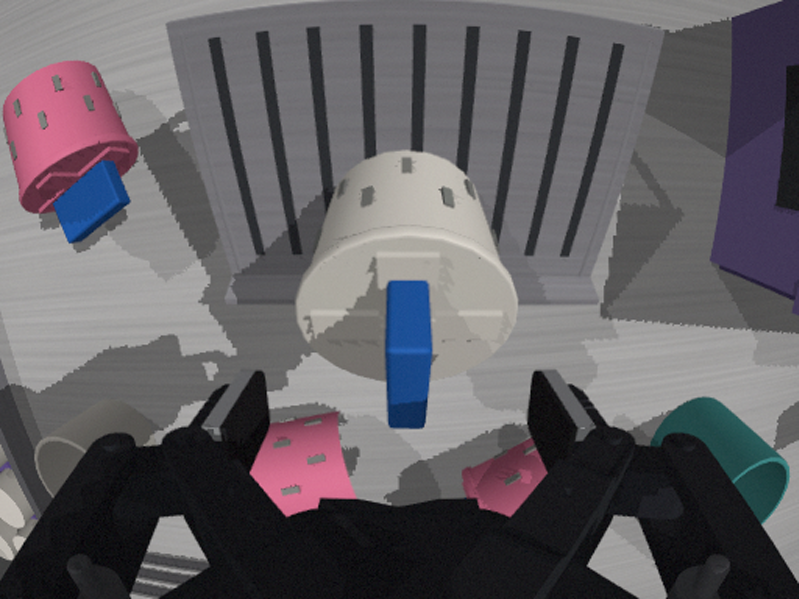

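Run:
```python
from h import *
from scipy.optimize import least_squares
d=np.load('w3.npy',allow_pickle=True).item()
a3=np.radians(-3.6);X=np.array([np.cos(a3),np.sin(a3),0]);Z=np.array([0,0,1.]);k=1.5625
def res(q):
    c=q[:3];L=q[3];ax=-np.sin(L)*X+np.cos(L)*Z; lx=np.cos(L)*X+np.sin(L)*Z
    return np.r_[np.array([proj(d,c+p) for p in (25*lx-32*ax,25*lx,-25*lx)])[:,1]-np.array([282,351,427])/k, proj(d,c)[0]-408.5/k]
r=least_squares(res,[507,363,140,.52]);L=r.x[3];ax=-np.sin(L)*X+np.cos(L)*Z
print(r.x,res(r.x).round(1),'grip',r.x[:3]-10*ax)
f=lambda q:res(np.r_[q,.5236]); r=least_squares(f,[507,363,140]);ax=-.5*X+.866*Z;print(r.x,f(r.x).round(1),'grip',r.x-10*ax)
```

```text
[498.06150958 363.61963888 137.67191239   0.49862341] [-0. -0.  0.  0.] grip [502.83424323 363.31936393 128.88949538]
[498.50249482 363.61217266 138.65093888] [-0.6  1.  -0.6  0. ] grip [503.49262846 363.29822006 129.99093888]
```

Call:
play_rows:
  series:
    - [-0.3,0.15,2.6,0,0]
    - [-0.3,0.15,2.6,0,0]
    - [-0.3,0.15,2.6,0,0]
    - [-0.3,0.15,2.6,0,0]

```text
clock: 4.3
eef_pos: [503.7, 364.3, 125.9]
tool_rot: [-3.14, -0.002, -0.063]
force: [0.1, 0.5, -0.1]
width: 85.4
```

```bash
python3 -c "
from h import *
go(503,363.5,125,-3.6)"
```

```text
t 4.3 pos [503.7 364.3 125.9] yaw -3.6 F [ 0.1  0.5 -0.1] w 85.4 SHIFT [-0.06  0.08  0.08] turn -0.0
```

Close, then lift up slightly once gripped.

Call:
play_rows:
  series:
    - [-0.05,0.08,0.05,0,1]
    - [-0.05,0.08,0.05,0,1]
    - [-0.05,0.08,0.05,0,1]
    - [-0.05,0.08,0.05,0,1]
    - [-0.05,0.08,0.05,0,1]
    - [-0.05,0.08,0.05,0,1]
    - [-0.05,0.08,0.05,0,1]
    - [-0.05,0.08,0.05,0,1]

```text
clock: 5.1
eef_pos: [500.9, 363.5, 126.2]
tool_rot: [-3.141, 0.002, -0.062]
force: [-6.1, -2.4, 15.7]
width: 12.9
```

Call:
play_rows:
  series:
    - [0,0,-3,0,1]
    - [0,0,-6,0,1]
    - [0,0,-10,0,1]
    - [0,0,-10,0,1]
    - [0,0,-10,0,1]

```text
clock: 5.6
eef_pos: [502.4, 362.9, 224.6]
tool_rot: [-3.141, -0.001, -0.063]
force: [-0.8, -0.5, -3.3]
width: 13.0
```

```bash
python3 -c "
from h import *
go(405,205,180,-3.6)
d=get('wrist');save(d,'pics/w4.png',k=1.2)
"
```

```text
t 5.6 pos [502.4 362.9 224.6] yaw -3.6 F [-0.8 -0.5 -3.3] w 13.0 SHIFT [-8.73 16.38  4.44] turn -0.0
```

View pics/w4.png

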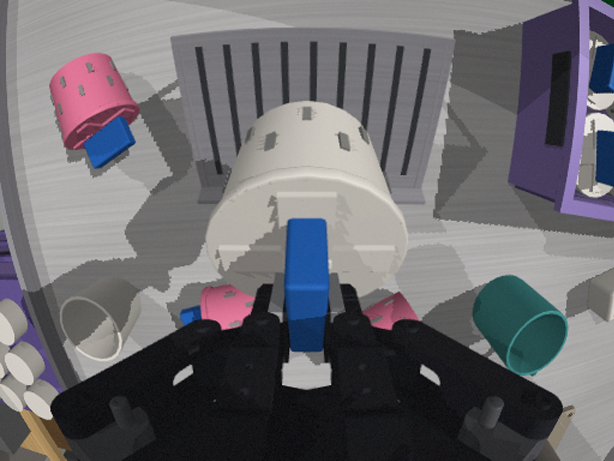

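Call:
play_rows:
  series:
    - [-8.7,16.2,4.5,0,1]
    - [-8.7,16.2,4.5,0,1]
    - [-8.7,16.2,4.5,0,1]
    - [-8.7,16.2,4.5,0,1]
    - [-8.7,16.2,10.5,0,1]
    - [-8.7,16.2,13.3,0,1]
    - [-8.7,16.2,13.3,0,1]
    - [-8.7,16.2,13.3,0,1]

```text
clock: 6.45
eef_pos: [404.4, 206.4, 90.4]
tool_rot: [3.14, 0.003, -0.063]
force: [0.3, -0.2, -2.5]
width: 13.2
```

Call:
play_rows:
  series:
    - [0,0,0.2,0,1]
    - [0,0,0.2,0,1]

```text
clock: 6.65
eef_pos: [406.3, 207.4, 90.4]
tool_rot: [-3.14, -0.002, -0.063]
force: [0.0, -0.1, -2.6]
width: 13.3
```

Call:
play_rows:
  series:
    - [0,0,0.2,0,1]
    - [0,0,0.3,0,1]
    - [0,0,0.3,0,1]

```text
clock: 6.95
eef_pos: [405.5, 206.8, 86.4]
tool_rot: [-3.141, -0.001, -0.063]
force: [0.1, -0.3, -2.6]
width: 13.3
```

Call:
play_rows:
  series:
    - [0,0,0.2,0,1]
    - [0,0,0.3,0,1]
    - [0,0,0.3,0,1]

```text
clock: 7.25
eef_pos: [405.2, 206.7, 82.9]
tool_rot: [3.141, 0.0, -0.063]
force: [0.0, -0.2, -1.8]
width: 13.1
```

Call:
play_rows:
  series:
    - [0,0,0.1,0,1]
    - [0,0,0.1,0,1]

```text
clock: 7.45
eef_pos: [405.3, 206.7, 81.9]
tool_rot: [3.141, 0.0, -0.063]
force: [-0.6, 0.3, -2.6]
width: 12.9
```

Call:
play_rows:
  series:
    - [0,0,0,0,0.8]
    - [0,0,0,0,0.7]
    - [0,0,0,0,0.6]
    - [0,0,0,0,0.6]
    - [0,0,0,0,0.6]
    - [0,0,0,0,0.6]

```text
clock: 8.05
eef_pos: [405.4, 206.7, 82.1]
tool_rot: [-3.142, -0.0, -0.063]
force: [0.5, 0.3, -0.4]
width: 34.4
```

```bash
python3 -c "
from h import *
go(405,205,180,-3.6)
d=get('wrist');save(d,'pics/w5.png',k=1.2);np.save('w5.npy',d,allow_pickle=True)
"
```

```text
t 8.05 pos [405.4 206.7  82.1] yaw -3.6 F [ 0.5  0.3 -0.4] w 34.4 SHIFT [-0.03  0.18 -9.79] turn -0.0
```

View pics/w5.png

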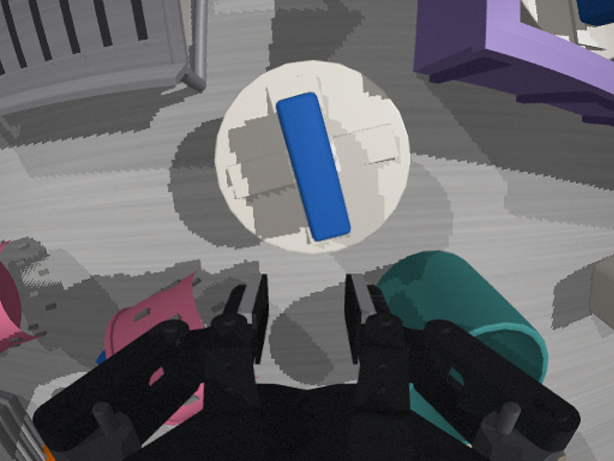

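Run:
```python
from h import *
d=np.load('w5.npy',allow_pickle=True).item();k=1.2
m=cv2.inRange(cv2.cvtColor(d['img'],cv2.COLOR_RGB2HSV),(100,120,40),(118,255,255));n,l,st,c=cv2.connectedComponentsWithStats(m)
i=min((i for i in range(1,n) if st[i][4]>100),key=lambda i:np.hypot(*(c[i]-np.array([315,167])/k)))
ct=max(cv2.findContours((l==i).astype(np.uint8),0,2)[0],key=cv2.contourArea)
P=np.array([onz(d,p[0],98)[:2] for p in ct],np.float32);r=cv2.minAreaRect(P);print(r,cv2.boxPoints(r))
e=max(np.diff(cv2.boxPoints(r),axis=0)[:2],key=np.linalg.norm);a=np.degrees(np.arctan2(e[1],e[0]));a=(a+90)%180-90;print(a)
go(r[0][0],r[0][1],140,a)
```

```text
((462.4482727050781, 201.42926025390625), (49.10080337524414, 13.630203247070312), 11.711691856384277) [[437.02557 203.11906]
 [439.79236 189.77263]
 [487.87097 199.73946]
 [485.1042  213.08589]]
11.711685
t 8.1 pos [405.4 206.8  82.1] yaw -3.6 F [ 0.  -0.5  0.1] w 34.0 SHIFT [ 5.73  0.17 -5.79] turn -15.3
```

Call:
play_rows:
  series:
    - [0,0,-4,0,0.4]
    - [0,0,-6,0,0.4]
    - [5.7,0.2,-6,-8,0.4]
    - [5.7,0.2,-6,-15.3,0.4]
    - [5.7,0.2,-6,-15.3,0.4]
    - [5.7,0.2,-6,-15.3,0.4]

```text
clock: 8.7
eef_pos: [460.9, 200.8, 141.7]
tool_rot: [3.142, 0.002, 0.201]
force: [-0.5, 0.0, 0.0]
width: 51.2
```

```bash
python3 -c "
from h import *
go(462.4,201.4,80,11.7)"
```

```text
t 8.7 pos [460.9 200.8 141.7] yaw 11.5 F [-0.5  0.   0. ] w 51.2 SHIFT [ 0.17 -0.03  6.17] turn -0.2
```

Call:
play_rows:
  series:
    - [0.15,0,4,-0.2,0.4]
    - [0.15,0,6.1,-0.2,0.4]
    - [0.15,0,6.1,-0.2,0.4]
    - [0.15,0,6.1,-0.2,1]
    - [0.15,0,6.1,-0.2,1]
    - [0.15,0,6.1,-0.2,1]
    - [0.15,0,6.1,-0.2,1]
    - [0.15,0,6.1,-0.2,1]

```text
clock: 9.5
eef_pos: [464.1, 201.6, 82.1]
tool_rot: [-3.141, -0.002, 0.207]
force: [-0.3, -1.5, 6.5]
width: 12.9
```

Call:
play_rows:
  series:
    - [0,0,-5,0,1]
    - [0,0,-10,0,1]
    - [0,0,-13,0,1]
    - [0,0,-13,0,1]

```text
clock: 9.9
eef_pos: [466.0, 202.7, 215.2]
tool_rot: [-3.139, -0.009, 0.207]
force: [1.3, 0.6, -3.6]
width: 12.6
```

```bash
python3 -c "
from h import *
go(608.5,-113.5,210,-8.6)"
```

```text
t 9.9 pos [466.  202.7 215.2] yaw 11.9 F [ 1.3  0.6 -3.6] w 12.6 SHIFT [ 7.44 33.88  0.51] turn 20.5
```

Call:
play_rows:
  series:
    - [7.5,33.9,-1,20.5,1]
    - [7.5,33.9,-1,20.5,1]
    - [7.5,33.9,-1,20.5,1]
    - [7.5,33.9,-1,20.5,1]
    - [7.5,33.9,-1,20.5,1]
    - [7.5,33.9,-1,20.5,1]
    - [7.5,33.9,-1,20.5,1]
    - [7.5,33.9,-1,20.5,1]

```text
clock: 10.7
eef_pos: [607.4, -125.2, 219.1]
tool_rot: [3.135, -0.001, -0.162]
force: [-0.6, 0.3, -3.0]
width: 12.9
```

Call:
play_rows:
  series:
    - [0,0,0,0,1]
    - [0,0,0,0,1]
    - [0,0,0,0,1]

```text
clock: 11.0
eef_pos: [606.1, -112.9, 220.4]
tool_rot: [-3.141, 0.002, -0.148]
force: [-0.3, -0.3, -2.2]
width: 12.8
```

```bash
python3 -c "
from h import *
go(608.5,-113.5,210,-8.6)
d=get('wrist');save(d,'pics/w6.png',k=1.56);np.save('w6.npy',d,allow_pickle=True)
"
```

```text
t 11.0 pos [ 606.1 -112.9  220.4] yaw -8.5 F [-0.3 -0.3 -2.2] w 12.8 SHIFT [0.24 0.03 1.04] turn 0.1
```

View pics/w6.png

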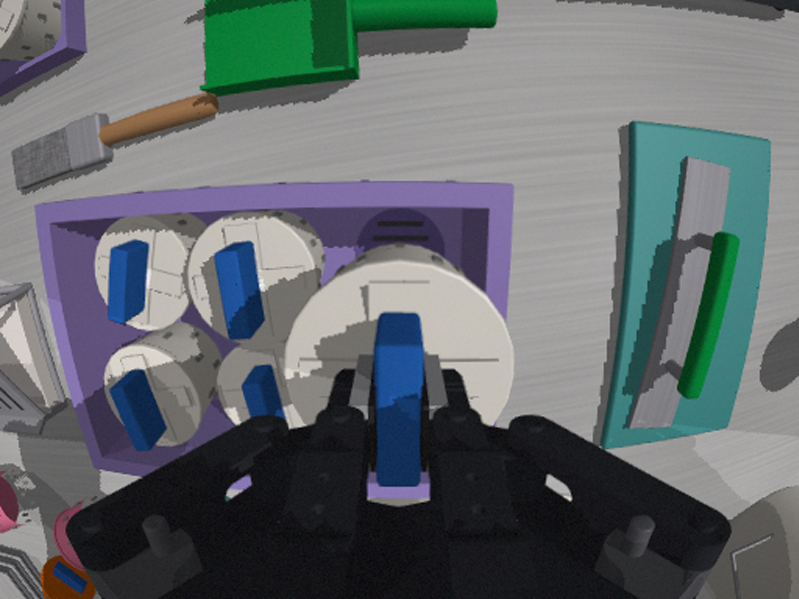

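Run:
```python
from h import *
from scipy.optimize import least_squares
d=np.load('w6.npy',allow_pickle=True).item();k=1.5625
C=np.array([578.5,-17.4]);a=np.radians(-8.6);U=np.array([np.cos(a),np.sin(a)]);V=np.array([-U[1],U[0]])
for q in [(514,183),(36,207)]:
    p=onz(d,np.array(q)/k,110)[:2]-C; print('corner crate frame',p@U,p@V)
X=np.array([*U,0]);Y=np.array([*V,0]);Z=np.array([0,0,1.])
def res(q):
    c=q[:3];L=q[3];ax=-np.sin(L)*X+np.cos(L)*Z; lx=np.cos(L)*X+np.sin(L)*Z
    return np.r_[np.array([proj(d,c+p) for p in (25*lx-32*ax,25*lx,-25*lx)])[:,1]-np.array([313,367,486])/k, proj(d,c)[0]-399/k]
for L0 in (.0,):
    r=least_squares(res,[608,-113,238,L0]);print(r.x,res(r.x).round(2),'rel tcp crate axes',(r.x[:2]-d['s']['eef_pos'][:2])@U,(r.x[:2]-d['s']['eef_pos'][:2])@V, 'z',r.x[2]-d['s']['eef_pos'][2])
    f=lambda q:res(np.r_[q,0]); r=least_squares(f,[608,-113,238]);print(r.x,f(r.x).round(2))
# lid circle: white ellipse extents (right edge 513,360 left 286,360) at z = 220.4+8-22
z=d['s']['eef_pos'][2]+8-22
for q in [(513,360),(286,360),(400,261)]:
    p=onz(d,np.array(q)/k,z)[:2]-C; print('lid',p@U,p@V)
print('free in crate',44,-90.5)
```

```text
corner crate frame 103.13829753807663 -150.21468645340252
corner crate frame 100.83296427461445 148.49974222016237
[ 5.98080005e+02 -1.10948448e+02  2.32357161e+02  1.58248283e-01] [-0.  0.  0.  0.] rel tcp crate axes -8.253721246657387 0.6769992988070329 z 11.952305753960275
[ 596.4465933  -110.70911718  227.39426205] [ 5.41 -5.66  1.52 -0.  ]
lid 46.096957211042195 -129.7660642560082
lid 45.888834449262696 -49.703320021634404
lid 81.33731065616578 -89.76135754460452
free in crate 44 -90.5
```

Call:
play_rows:
  series:
    - [0.3,0.05,1.5,0,1]
    - [0.3,0.05,3,0,1]
    - [0.3,0.05,4.5,0,1]
    - [0.3,0.05,6,0,1]
    - [0.3,0.05,7.5,0,1]
    - [0.3,0.05,8.5,0,1]
    - [0.3,0.05,8.5,0,1]

```text
clock: 11.75
eef_pos: [608.4, -115.3, 134.0]
tool_rot: [-3.142, 0.004, -0.15]
force: [0.0, 0.4, -2.7]
width: 12.9
```

Call:
play_rows:
  series:
    - [0,0,0.7,0,1]
    - [0,0,1.4,0,1]
    - [0,0,1.4,0,1]

```text
clock: 12.05
eef_pos: [609.2, -115.7, 121.3]
tool_rot: [3.142, 0.001, -0.15]
force: [-1.3, -0.0, -2.8]
width: 12.8
```

```bash
python3 -c "
from h import *
go(608.5,-113.5,86,-8.6)
d=get('wrist');save(d,'pics/w7.png',k=1.2)
np.save('w7.npy',d,allow_pickle=True)"
```

```text
t 12.05 pos [ 609.2 -115.7  121.3] yaw -8.6 F [-1.3 -0.  -2.8] w 12.8 SHIFT [-0.1  -0.21  3.53] turn -0.0
```

View pics/w7.png

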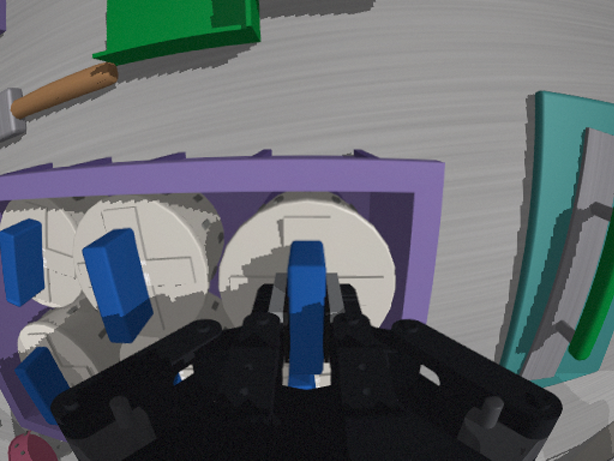

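Call:
play_rows:
  series:
    - [0,-0.1,0.7,0,1]
    - [0,-0.1,1.4,0,1]
    - [0,-0.1,2.1,0,1]
    - [0,-0.1,2.1,0,1]

```text
clock: 12.5
eef_pos: [608.9, -114.7, 99.7]
tool_rot: [3.142, 0.002, -0.15]
force: [-0.3, 0.4, -3.3]
width: 12.8
```

Call:
play_rows:
  series:
    - [0,0,0.4,0,1]
    - [0,0,0.8,0,1]
    - [0,0,0.8,0,1]

```text
clock: 12.8
eef_pos: [609.5, -114.7, 92.5]
tool_rot: [-3.142, 0.001, -0.15]
force: [-0.1, 0.6, -2.6]
width: 12.9
```

Call:
play_rows:
  series:
    - [0,0,0.2,0,1]
    - [0,0,0.4,0,1]
    - [0,0,0.4,0,1]

```text
clock: 13.1
eef_pos: [609.7, -114.7, 88.8]
tool_rot: [-3.142, 0.0, -0.15]
force: [0.6, -0.3, -2.2]
width: 13.3
```

Call:
play_rows:
  series:
    - [0,0,0.2,0,1]
    - [0,0,0.3,0,1]
    - [0,0,0.3,0,1]

```text
clock: 13.4
eef_pos: [610.1, -115.0, 87.2]
tool_rot: [3.141, -0.001, -0.15]
force: [-2.1, 0.1, 4.6]
width: 12.8
```

Call:
play_rows:
  series:
    - [0,0,0.2,0,1]
    - [0,0,0.3,0,1]
    - [0,0,0.3,0,1]

```text
clock: 13.7
eef_pos: [610.1, -115.2, 87.1]
tool_rot: [3.141, -0.001, -0.151]
force: [-7.4, -0.3, 26.1]
width: 12.8
```

Call:
play_rows:
  series:
    - [0,0,-0.2,0,1]
    - [0,0,-0.2,0,0.8]
    - [0,0,-0.2,0,0.6]
    - [0,0,-0.2,0,0.6]
    - [0,0,-0.2,0,0.6]

```text
clock: 14.2
eef_pos: [609.8, -114.7, 84.7]
tool_rot: [-3.142, 0.0, -0.15]
force: [0.2, 0.6, 0.1]
width: 34.1
```

```bash
python3 -c "
from h import *
go(608.5,-113.5,86,-8.6)
d=get('wrist');save(d,'pics/w8.png',k=1.2)
np.save('w8.npy',d,allow_pickle=True)"
```

```text
t 14.2 pos [ 609.8 -114.7   84.7] yaw -8.6 F [0.2 0.6 0.1] w 34.1 SHIFT [-0.15 -0.1  -0.13] turn -0.0
```

View pics/w8.png

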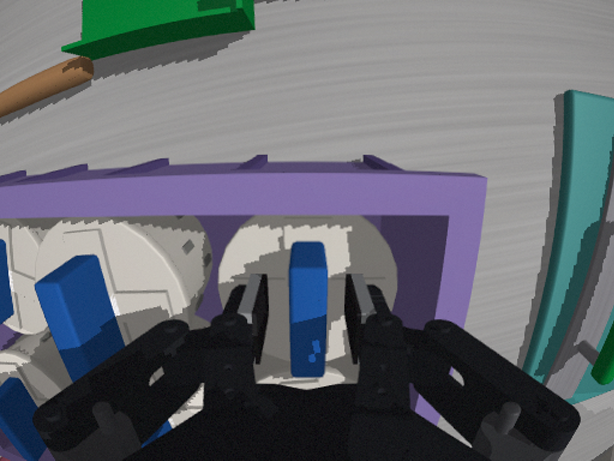

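Call:
play_rows:
  series:
    - [0,0,-4,0,0.6]
    - [0,0,-7,0,0.6]
    - [0,0,-7,0,1]
    - [-0.15,-4.5,-7,0,1]
    - [-0.15,-9.1,-7,0,1]
    - [-0.15,-9.1,-7,0,1]
    - [-0.15,-9.1,-7,0,1]

```text
clock: 14.95
eef_pos: [621.6, -22.6, 154.2]
tool_rot: [-3.141, 0.001, -0.147]
force: [0.4, -0.5, -0.0]
width: -0.2
```

Call:
play_rows:
  series:
    - [0,0,2,0,1]
    - [0,0,3.2,0,1]
    - [0,0,3.8,0,1]
    - [0,0,4.3,0,1]
    - [0,0,4.8,0,1]
    - [0,0,5.3,0,1]

```text
clock: 15.55
eef_pos: [623.1, -26.2, 114.3]
tool_rot: [3.139, -0.004, -0.153]
force: [-31.4, -0.8, 117.1]
width: -0.0
```

Call:
play_rows:
  series:
    - [0,0,-0.6,0,1]
    - [0,0,-0.6,0,1]

```text
clock: 15.75
eef_pos: [622.8, -26.3, 114.8]
tool_rot: [3.14, -0.004, -0.152]
force: [-10.8, -1.4, 44.3]
width: 0.1
```

Call:
play_rows:
  series:
    - [0,0,0.2,0,1]
    - [0,0,0.2,0,1]
    - [0,0,0.2,0,1]
    - [0,0,0.2,0,1]
    - [0,0,0.2,0,1]

```text
clock: 16.25
eef_pos: [622.9, -26.2, 114.7]
tool_rot: [3.14, -0.004, -0.152]
force: [-14.4, -0.8, 57.5]
width: -0.1
```

Call:
play_rows:
  series:
    - [0,0,-3,0,1]
    - [0,0,-5,0,1]
    - [-0.1,-4.6,-5,0,1]
    - [-0.1,-9.2,-5,0,1]
    - [-0.1,-9.2,-5,0,1]
    - [-0.1,-9.2,-5,0,1]

```text
clock: 16.85
eef_pos: [633.7, 67.6, 155.4]
tool_rot: [3.141, 0.002, -0.148]
force: [0.1, -0.6, -0.3]
width: 0.1
```

Call:
play_rows:
  series:
    - [0,0,1,0,1]
    - [0,0,2,0,1]
    - [0,0,2.8,0,1]
    - [0,0,3.5,0,1]
    - [0,0,4.1,0,1]
    - [0,0,4.2,0,1]
    - [0,0,4.2,0,1]
    - [0,0,4.2,0,1]

```text
clock: 17.65
eef_pos: [634.5, 65.9, 115.1]
tool_rot: [3.141, 0.0, -0.151]
force: [-3.4, -0.6, 10.0]
width: -0.1
```

Call:
play_rows:
  series:
    - [0,0,-3,0,1]
    - [0,0,-4.2,0,1]
    - [-5,0,-4.2,0,1]
    - [-8.8,0,-4.2,0,1]
    - [-8.8,0,-4.2,0,1]
    - [-8.8,0,-4.2,0,1]

```text
clock: 18.25
eef_pos: [547.9, 79.9, 156.4]
tool_rot: [-3.141, -0.001, -0.15]
force: [0.8, -1.0, -0.4]
width: 0.0
```

Call:
play_rows:
  series:
    - [0,0,1,0,1]
    - [0,0,2,0,1]
    - [0,0,2.8,0,1]
    - [0,0,3.5,0,1]
    - [0,0,4.1,0,1]
    - [0,0,4.2,0,1]
    - [0,0,4.2,0,1]
    - [0,0,4.2,0,1]

```text
clock: 19.05
eef_pos: [548.7, 79.4, 115.1]
tool_rot: [-3.141, -0.002, -0.151]
force: [-1.2, -1.5, 11.8]
width: -0.0
```

```bash
python3 -c "
from h import *
go(535,-10.8,155,-8.6)"
```

```text
t 19.05 pos [548.7  79.4 115.1] yaw -8.6 F [-1.2 -1.5 11.8] w -0.0 SHIFT [ 0.    9.13 -4.  ] turn -0.0
```

Call:
play_rows:
  series:
    - [0,0,-3,0,1]
    - [0,0,-4.2,0,1]
    - [0,5,-4.2,0,1]
    - [0,9.1,-4.2,0,1]
    - [0,9.1,-4.2,0,1]
    - [0,9.1,-4.2,0,1]

```text
clock: 19.65
eef_pos: [533.7, -11.4, 155.6]
tool_rot: [3.141, 0.001, -0.153]
force: [-0.1, 0.9, 0.4]
width: -0.2
```

Call:
play_rows:
  series:
    - [0,0,1,0,1]
    - [0,0,2,0,1]
    - [0,0,2.8,0,1]
    - [0,0,3.5,0,1]
    - [0,0,4.1,0,1]
    - [0,0,4.2,0,1]
    - [0,0,4.2,0,1]
    - [0,0,4.2,0,1]

```text
clock: 20.45
eef_pos: [533.8, -9.7, 115.0]
tool_rot: [-3.141, 0.0, -0.15]
force: [-3.7, 0.1, 12.0]
width: -0.3
```

Call:
play_rows:
  series:
    - [0,0,-3,0,1]
    - [0,0,-4.2,0,1]
    - [0,5,-4.2,0,1]
    - [0,9.05,-4.2,0,1]
    - [0,9.05,-4.2,0,1]
    - [0,9.05,-4.2,0,1]

```text
clock: 21.05
eef_pos: [520.4, -100.9, 155.8]
tool_rot: [3.142, -0.0, -0.153]
force: [0.2, 1.1, -0.3]
width: -0.1
```

Call:
play_rows:
  series:
    - [0,0,1,0,1]
    - [0,0,2,0,1]
    - [0,0,2.8,0,1]
    - [0,0,3.5,0,1]
    - [0,0,4.1,0,1]
    - [0,0,4.2,0,1]
    - [0,0,4.2,0,1]
    - [0,0,4.2,0,1]

```text
clock: 21.85
eef_pos: [520.4, -99.2, 115.0]
tool_rot: [-3.141, 0.0, -0.15]
force: [-3.8, 2.3, 11.9]
width: 0.1
```

Call:
play_rows:
  series:
    - [0,0,-3,0,1]
    - [0,0,-4.2,0,1]
    - [5,0,-4.2,0,1]
    - [8.9,0,-4.2,0,1]
    - [8.9,0,-4.2,0,1]
    - [8.9,0,-4.2,0,1]

```text
clock: 22.45
eef_pos: [608.5, -113.0, 155.2]
tool_rot: [-3.142, 0.001, -0.15]
force: [-0.1, 0.1, 0.1]
width: 0.1
```

Call:
play_rows:
  series:
    - [0,0,1,0,1]
    - [0,0,2,0,1]
    - [0,0,2.8,0,1]
    - [0,0,3.5,0,1]
    - [0,0,4.1,0,1]
    - [0,0,4.1,0,1]

```text
clock: 23.05
eef_pos: [608.6, -113.0, 114.7]
tool_rot: [3.142, 0.0, -0.15]
force: [0.6, 0.1, 0.0]
width: -0.6
```

Call:
play_rows:
  series:
    - [0,0,-5,0,1]
    - [-4,0,-10,0,0]
    - [-8,0,-15,0,0]
    - [-8,0,-18,0,0]
    - [-8,0,-18,0,0]
    - [-8,0,-18,0,0]

```text
clock: 23.65
eef_pos: [530.2, -101.3, 296.8]
tool_rot: [3.141, -0.004, -0.15]
force: [-0.7, -0.9, 0.6]
width: 72.1
```

```bash
python3 -c "
from h import *
go(500,-280,290,-8.6)
d=get('wrist');save(d,'pics/w9.png',k=1.56)
np.save('w9.npy',d,allow_pickle=True)"
```

```text
t 23.65 pos [ 530.2 -101.3  296.8] yaw -8.6 F [-0.7 -0.9  0.6] w 72.1 SHIFT [-0.31 18.12  0.69] turn -0.0
```

View pics/w9.png

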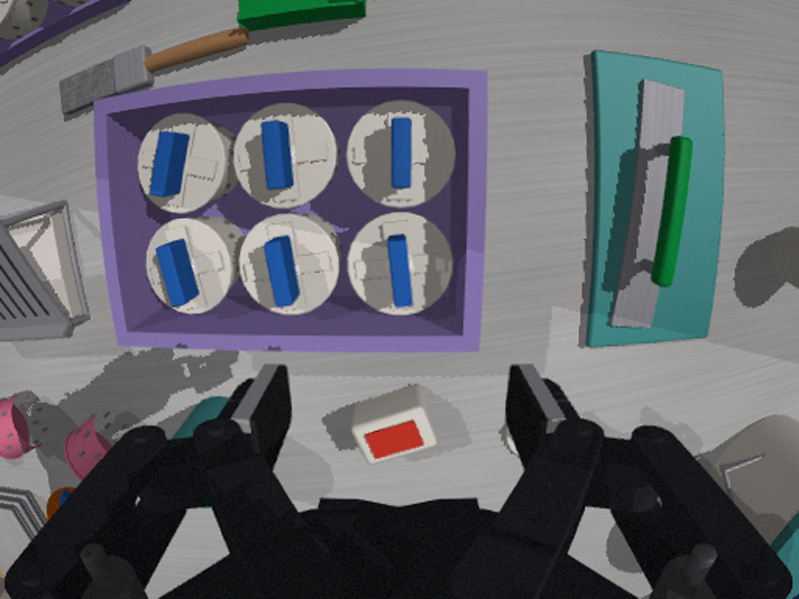

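```bash
python3 -c "
from h import *
go(510,-354,200,-13)"
```

```text
t 23.7 pos [ 529.6 -101.2  295.2] yaw -8.6 F [ 0.4 -1.1 -1.2] w 78.8 SHIFT [ 1.84 25.28  9.52] turn 4.4
```

Call:
play_rows:
  series:
    - [1.8,25.2,9.5,4.4,0]
    - [1.8,25.2,9.5,4.4,0]
    - [1.8,25.2,9.5,4.4,0]
    - [1.8,25.2,9.5,4.4,0]
    - [1.8,25.2,9.5,4.4,0]
    - [1.8,25.2,9.5,4.4,0]
    - [1.8,25.2,9.5,4.4,0]
    - [1.8,25.2,9.5,4.4,0]

```text
clock: 24.5
eef_pos: [509.5, -351.5, 198.4]
tool_rot: [-3.139, 0.002, -0.227]
force: [0.3, 0.8, 0.3]
width: 85.2
```

Run:
```python
from h import *
d=get('wrist'); np.save('w10.npy',d,allow_pickle=True)
t=get('top');s=get('scene');w9=np.load('w9.npy',allow_pickle=True).item()
def M(d,lo,hi,seed):
    m=cv2.inRange(cv2.cvtColor(d['img'],cv2.COLOR_RGB2HSV),lo,hi); n,l,st,c=cv2.connectedComponentsWithStats(m)
    i=min((i for i in range(1,n) if st[i][4]>40),key=lambda i:np.hypot(*(c[i]-seed)) ); return (l==i).astype(np.uint8),c[i],st[i]
G=((50,120,40),(75,255,255))
m,c,st=M(d,*G,np.array(proj(d,(533,-356,60))));print(c,st)
m9,c9,st9=M(w9,*G,np.array(proj(w9,(533,-356,60))));print(c9,st9, tri(d,c,w9,c9))
ct=max(cv2.findContours(m,0,2)[0],key=cv2.contourArea)
for z in (64,60,55):
    P=np.array([onz(d,p[0],z)[:2] for p in ct],np.float32);r=cv2.minAreaRect(P);e=max(np.diff(cv2.boxPoints(r),axis=0)[:2],key=np.linalg.norm)
    print(z,np.round(r[0],1),np.round(r[1],1),(np.degrees(np.arctan2(e[1],e[0]))+90)%180-90)
# board near
T=((80,70,50),(96,255,255));m,c4,_=M(w9,*T,np.array(proj(w9,(534,-372,12)))); h=cv2.convexHull(max(cv2.findContours(m,0,2)[0],key=cv2.contourArea))
P=np.array([onz(w9,p[0],12)[:2] for p in h],np.float32); print('board',cv2.minAreaRect(P))
go(533,-356,60,-13)
```

```text
[253.78381375 149.62416851] [ 244   79   20  146 2706]
[430.91610487 134.59775281] [ 418   87   26   97 1335] (array([ 535.72681593, -355.48248515,   53.41816664]), np.float64(2.457425150990757))
64 [ 534.2 -354.9] [ 17.  136.6] -12.886467
60 [ 533.5 -354.7] [ 17.3 138.6] -12.886482
55 [ 532.7 -354.5] [ 17.6 141.2] -12.886475
board ((534.5870361328125, -371.9033508300781), (161.28761291503906, 297.3428039550781), 83.73877716064453)
t 24.65 pos [ 510.7 -350.6  200.3] yaw -12.8 F [-0.4  0.2  0.9] w 85.4 SHIFT [ 2.29  0.05 14.03] turn 0.2
```

Call:
play_rows:
  series:
    - [2.3,-0.1,5,0,0]
    - [2.3,-0.1,10,0,0]
    - [2.3,-0.1,13,0,0]
    - [2.3,-0.1,15.4,0,0]
    - [2.3,-0.1,15.4,0,0]
    - [2.3,-0.1,15.4,0,0]

```text
clock: 25.25
eef_pos: [533.3, -356.2, 46.9]
tool_rot: [-3.141, -0.001, -0.225]
force: [0.1, -0.3, 0.2]
width: 85.6
```

Call:
play_rows:
  series:
    - [0,0,0,0,1]
    - [0,0,0,0,1]
    - [0,0,0,0,1]
    - [0,0,0,0,1]
    - [0,0,0,0,1]
    - [0,0,0,0,1]

```text
clock: 25.85
eef_pos: [532.6, -357.0, 46.7]
tool_rot: [-3.141, -0.001, -0.227]
force: [-0.7, 2.0, 6.0]
width: 17.3
```

Call:
play_rows:
  series:
    - [0,0,-2,0,1]
    - [0,0,-5,0,1]
    - [0,0,-8,0,1]
    - [0,0,-12,0,1]
    - [0,0,-15,0,1]
    - [0,0,-15,0,1]
    - [0,0,-15,0,1]

```text
clock: 26.55
eef_pos: [531.5, -357.0, 195.3]
tool_rot: [-3.141, 0.001, -0.227]
force: [-0.9, 0.5, -4.3]
width: 17.3
```

Run:
```python
from h import *
d=get('wrist');np.save('w11.npy',d,allow_pickle=True);save(d,'pics/w11.png',k=1.4)
C=np.array([578.5,-17.4]);a=np.radians(-8.6);U=np.array([np.cos(a),np.sin(a)]);V=np.array([-U[1],U[0]])
for xy in ((0,150),(0,140),(0,128)):
    p=C+xy[0]*U+xy[1]*V; print(p)
go(*p,200,-8.6)
```

```text
[600.93030152 130.91345716]
[599.43494808 121.02589335]
[597.64052396 109.16081677]
t 26.6 pos [ 530.8 -356.6  194.2] yaw -13.0 F [-0.4  0.6 -3.5] w 17.0 SHIFT [ -3.98 -46.88  -0.52] turn -4.4
```

Call:
play_rows:
  series:
    - [-4,-46.9,-0.5,0,1]
    - [-4,-46.9,-0.5,0,1]
    - [-4,-46.9,-0.5,0,1]
    - [-4,-46.9,-0.5,0,1]
    - [-4,-46.9,-0.5,0,1]
    - [-4,-46.9,-0.5,0,1]
    - [-4,-46.9,-0.5,0,1]

```text
clock: 27.3
eef_pos: [580.1, -8.9, 197.4]
tool_rot: [3.14, 0.004, -0.227]
force: [1.4, -0.1, -2.5]
width: 17.0
```

Call:
play_rows:
  series:
    - [0,0,0,-2.2,1]
    - [0,0,0,-4.4,1]
    - [0,0,0,-4.4,1]

```text
clock: 27.6
eef_pos: [580.2, -10.3, 197.4]
tool_rot: [3.141, 0.005, -0.149]
force: [0.0, -1.3, -2.9]
width: 16.8
```

Run:
```python
from h import *
go(598.4,114.1,155,-8.6)
```

```text
t 27.6 pos [580.2 -10.3 197.4] yaw -8.5 F [ 0.  -1.3 -2.9] w 16.8 SHIFT [ -0.02 -12.58   4.23] turn 0.1
```

Call:
play_rows:
  series:
    - [0,-5,0,0.1,1]
    - [0,-9,1,0.1,1]
    - [0,-12.6,3,0.1,1]
    - [0,-12.6,4.2,0.1,1]
    - [0,-12.6,4.2,0.1,1]
    - [0,-12.6,4.2,0.1,1]

```text
clock: 28.2
eef_pos: [600.0, 111.8, 156.7]
tool_rot: [3.139, 0.002, -0.154]
force: [1.2, -0.3, -4.4]
width: 17.0
```

Run:
```python
from h import *
d=get('wrist')
C=np.array([578.5,-17.4]);a=np.radians(-8.6);U=np.array([np.cos(a),np.sin(a)]);V=np.array([-U[1],U[0]])
m=cv2.inRange(cv2.cvtColor(d['img'],cv2.COLOR_RGB2HSV),(50,120,40),(75,255,255));n,l,st,c=cv2.connectedComponentsWithStats(m)
q=proj(d,d['s']['eef_pos']);print(q)
i=min((i for i in range(1,n) if st[i][4]>200),key=lambda i:np.hypot(*(c[i]-np.array(q))))
ct=max(cv2.findContours((l==i).astype(np.uint8),0,2)[0],key=cv2.contourArea)
z=d['s']['eef_pos'][2]+18
P=np.array([onz(d,p[0],z)[:2] for p in ct],np.float32);r=cv2.minAreaRect(P);e=max(np.diff(cv2.boxPoints(r),axis=0)[:2],key=np.linalg.norm)
p=np.array(r[0])-C;print(st[i],r,(np.degrees(np.arctan2(e[1],e[0]))+90)%180-90,'crate',p@U,p@V)
p=np.array(d['s']['eef_pos'][:2])-C;print('tcp crate',p@U,p@V)
go(598.4,114.1,145,-8.6)
```

```text
(np.float64(256.73005375373054), np.float64(250.68882055339816))
[ 233  106   45  219 8703] ((618.5037231445312, 109.64730834960938), (17.624879837036133, 104.03653717041016), 81.05162048339844) -8.9483795 crate 20.555873637135363 131.60080730496736
tcp crate 1.9279305233931165 130.96327456156502
t 28.25 pos [600.6 111.7 157.6] yaw -8.9 F [ 1.6 -0.6 -3.8] w 17.1 SHIFT [-0.26 -0.2   1.26] turn -0.3
```

Call:
play_rows:
  series:
    - [-0.1,0,0.5,0,1]
    - [-0.1,0,0.9,0,1]
    - [-0.1,0,1.1,0,1]
    - [-0.1,0,1.1,0,1]

```text
clock: 28.65
eef_pos: [599.4, 113.7, 146.6]
tool_rot: [3.141, 0.0, -0.152]
force: [-0.7, -0.3, -2.9]
width: 17.1
```

Call:
play_rows:
  series:
    - [0,0,0.2,0,1]
    - [0,0,0.3,0,1]
    - [0,0,0.3,0,1]

```text
clock: 28.95
eef_pos: [599.9, 114.2, 144.7]
tool_rot: [-3.141, -0.001, -0.152]
force: [-1.4, 0.2, 3.4]
width: 17.0
```

Call:
play_rows:
  series:
    - [0,0,0.15,0,1]
    - [0,0,0.15,0,1]
    - [0,0,0.15,0,1]

```text
clock: 29.25
eef_pos: [599.9, 114.1, 144.7]
tool_rot: [-3.141, -0.002, -0.152]
force: [-4.5, -0.4, 13.3]
width: 16.7
```

Call:
play_rows:
  series:
    - [0,1,0,0,1]
    - [0,2.5,0,0,1]
    - [0,4,0,0,1]
    - [0,5.5,0,0,1]
    - [0,7,0,0,1]
    - [0,8,0,0,1]
    - [0,8,0,0,1]

```text
clock: 29.95
eef_pos: [590.3, 36.4, 144.7]
tool_rot: [-3.137, -0.006, -0.152]
force: [0.8, 2.0, 10.0]
width: 17.0
```

Run:
```python
from h import *
C=np.array([578.5,-17.4]);a=np.radians(-8.6);U=np.array([np.cos(a),np.sin(a)]);V=np.array([-U[1],U[0]])
p=C-130*V; s=status.read_state(); q=s['eef_pos'][:2]-C; print(q@U,q@V); go(*p,143.5,-8.6)
```

```text
3.6250302127116663 55.005543857410224
t 29.95 pos [590.3  36.4 144.7] yaw -8.7 F [ 0.8  2.  10. ] w 17.0 SHIFT [-0.32 18.5   0.04] turn -0.1
```

Call:
play_rows:
  series:
    - [0,1.5,0,0,1]
    - [0,3,0,0,1]
    - [-0.1,4.5,0,0,1]
    - [-0.1,5.5,0,0,1]
    - [-0.1,5.5,0,0,1]
    - [-0.1,7,0,0,1]
    - [-0.1,8.5,0,0,1]
    - [-0.1,10,0,0,1]

```text
clock: 30.75
eef_pos: [575.0, -59.3, 144.8]
tool_rot: [-3.135, -0.007, -0.149]
force: [1.5, 9.3, 10.2]
width: 17.1
```

Call:
play_rows:
  series:
    - [0,1,0,0,1]
    - [0,1,0,0,1]
    - [0,2.5,0,0,1]
    - [0,4,0,0,1]
    - [0,5.5,0,0,1]
    - [0,7,0,0,1]
    - [-0.1,8.2,0,0,1]
    - [-0.1,8.2,0,0,1]

```text
clock: 31.55
eef_pos: [561.2, -143.9, 144.7]
tool_rot: [-3.139, -0.007, -0.152]
force: [2.0, 2.6, 9.6]
width: 17.0
```

Run:
```python
from h import *
C=np.array([578.5,-17.4]);a=np.radians(-8.6);U=np.array([np.cos(a),np.sin(a)]);V=np.array([-U[1],U[0]])
s=status.read_state(); q=s['eef_pos'][:2]-C; print(q@U,q@V,s['tool_rot']); go(534.6,-371.9,180,-6.3)
```

```text
1.8096509621893058 -127.67407234523525 [-3.1393254  -0.00723659 -0.15221152]
t 31.55 pos [ 561.2 -143.9  144.7] yaw -8.7 F [2.  2.6 9.6] w 17.0 SHIFT [ 0.85 22.93 -3.57] turn -2.4
```

Call:
play_rows:
  series:
    - [0,0,-1,0,1]
    - [0,0,-3,0,1]
    - [0.4,5,-4,-1,1]
    - [0.8,10,-4,-2.4,1]
    - [0.8,15,-4,-2.4,1]
    - [0.8,20,-4,-2.4,1]
    - [0.8,22.9,-4,-2.4,1]
    - [0.8,22.9,-4,-2.4,1]

```text
clock: 32.35
eef_pos: [527.2, -380.2, 181.7]
tool_rot: [3.136, 0.002, -0.12]
force: [-1.3, -0.5, -3.2]
width: 16.8
```

Call:
play_rows:
  series:
    - [0,0,4,0,1]
    - [0,0,8,0,1]
    - [0,0,11,0,1]
    - [0,0,11.8,0,1]
    - [0,0,11.8,0,1]

```text
clock: 32.85
eef_pos: [530.4, -371.3, 63.1]
tool_rot: [-3.14, 0.003, -0.11]
force: [0.8, -0.5, -2.7]
width: 16.8
```

Run:
```python
from h import *
go(534.6,-371.9,46.7,-6.3)
```

```text
t 32.85 pos [ 530.4 -371.3   63.1] yaw -6.3 F [ 0.8 -0.5 -2.7] w 16.8 SHIFT [0.43 0.02 1.64] turn 0.0
```

Call:
play_rows:
  series:
    - [0.3,0,0.8,0,1]
    - [0.3,0,1.3,0,1]
    - [0.3,0,1.6,0,1]
    - [0.3,0,1.6,0,1]

```text
clock: 33.25
eef_pos: [534.1, -372.6, 48.5]
tool_rot: [3.141, -0.0, -0.11]
force: [0.0, -0.1, -3.6]
width: 17.1
```

Call:
play_rows:
  series:
    - [0,0,0.15,0,1]
    - [0,0,0.15,0,1]

```text
clock: 33.45
eef_pos: [534.2, -372.7, 47.0]
tool_rot: [3.141, -0.0, -0.11]
force: [0.0, 0.9, -3.5]
width: 17.1
```

Call:
play_rows:
  series:
    - [0,0,0.1,0,1]
    - [0,0,0.15,0,1]
    - [0,0,0.15,0,1]

```text
clock: 33.75
eef_pos: [534.3, -372.6, 46.7]
tool_rot: [3.141, -0.0, -0.11]
force: [-2.9, 2.1, 5.8]
width: 16.8
```

Call:
play_rows:
  series:
    - [0,0,0,0,0.8]
    - [0,0,0,0,0.5]
    - [0,0,0,0,0]
    - [0,0,0,0,0]
    - [0,0,0,0,0]
    - [0,0,0,0,0]

```text
clock: 34.35
eef_pos: [534.2, -372.6, 45.2]
tool_rot: [3.142, -0.0, -0.11]
force: [-0.5, -0.5, 1.2]
width: 85.3
```

Call:
play_rows:
  series:
    - [0,0,-3,0,0]
    - [0,0,-7,0,0]
    - [0,0,-12,0,0]
    - [0,0,-17,0,0]
    - [0,0,-20,0,0]
    - [0,0,-20,0,0]

```text
clock: 34.95
eef_pos: [536.9, -374.1, 251.1]
tool_rot: [3.137, -0.01, -0.11]
force: [0.8, -0.0, -0.5]
width: 85.4
```

Run:
```python
from h import *
d=get('wrist');t=get('top')
def M(d,lo,hi,seed):
    m=cv2.inRange(cv2.cvtColor(d['img'],cv2.COLOR_RGB2HSV),lo,hi); n,l,st,c=cv2.connectedComponentsWithStats(m)
    i=min((i for i in range(1,n) if st[i][4]>12),key=lambda i:np.hypot(*(c[i]-seed)) ); return (l==i).astype(np.uint8),c[i],st[i]
m,c,st=M(d,(50,120,40),(75,255,255),np.array(proj(d,(534,-372,60))))
ct=max(cv2.findContours(m,0,2)[0],key=cv2.contourArea);P=np.array([onz(d,p[0],60)[:2] for p in ct],np.float32);r=cv2.minAreaRect(P);print('handle',r)
print('ends z60',proj(d,(534,-372,60)),c)
# last mould rib & lid in wrist view
B=((100,120,40),(118,255,255))
for p in [(608.5,-113.5),(622,-24),(521.5,-100.3)]:
    m,c,st=M(d,*B,np.array(proj(d,(*p,104)))); print('rib at z104',onz(d,c,104).round(1),'expected',p,st)
go(534,-372,246,-6.3)
```

```text
handle ((535.5864868164062, -371.3988952636719), (16.500967025756836, 137.80010986328125), 83.91494750976562)
ends z60 (np.float64(253.36630465556604), np.float64(172.4287280581062)) [252.96705751 168.03964266]
rib at z104 [ 607.7 -127.8  104. ] expected (608.5, -113.5) [ 25 124  24  44 880]
rib at z104 [609.5 -59.4 104. ] expected (622, -24) [  0 138   4  25  54]
rib at z104 [ 526.  -113.8  104. ] expected (521.5, -100.3) [ 30 192  28  43 797]
t 35.05 pos [ 534.2 -372.6  245.9] yaw -6.3 F [ 0.1  0.2 -0.3] w 85.3 SHIFT [-0.03 -0.06 -0.01] turn -0.0
```

Run:
```python
from h import *
for nm,d in (('w9',np.load('w9.npy',allow_pickle=True).item()),('top',get('top'))):
    m=cv2.inRange(cv2.cvtColor(d['img'],cv2.COLOR_RGB2HSV),(100,120,40),(118,255,255)); n,l,st,c=cv2.connectedComponentsWithStats(m)
    for p in [(608.5,-113.5),(622,-24),(635.5,65.5),(548.5,78.7),(535,-10.8),(521.5,-100.3)]:
        s=np.array(proj(d,(*p,104))); i=min((i for i in range(1,n) if st[i][4]>12),key=lambda i:np.hypot(*(c[i]-s)))
        print(nm,p,onz(d,c[i],98)[:2].round(1))
```

```text
w9 (608.5, -113.5) [ 608.2 -114.1]
w9 (622, -24) [622.1 -25.9]
w9 (635.5, 65.5) [635.   61.4]
w9 (548.5, 78.7) [550.1  74.3]
w9 (535, -10.8) [537.  -13.1]
w9 (521.5, -100.3) [ 523.5 -100.5]
top (608.5, -113.5) [ 606.8 -114.3]
top (622, -24) [622.4 -25.1]
top (635.5, 65.5) [634.2  64.4]
top (548.5, 78.7) [547.4  77.6]
top (535, -10.8) [534.3 -11.3]
top (521.5, -100.3) [519.  -99.9]
```

All in place; handing in.

```bash
python3 -c "
from h import *
print(order.finish_job())"
```

```text
the job is handed in; nothing more can be done
None
```

I filled and checked the crate, then handed the job in at about 35 s of the 72 s; no verdict came back.

**Last mould:** I gripped it on the drainer, stood it upright on the table, gripped it again and lowered it into the free place. It was leaning a few degrees in the gripper when it went in. It righted as its foot pressed the floor, and in the pictures after release it looked upright. The last top view puts its rib about 2 mm from the place's centre.

**Packed moulds:** I pressed all five. The fingertips stopped at about 104 mm above the table over each one, which is fully home. A closed-finger tap at the same height over the last mould met no force, so it does not stand proud.

**Float:** It touched the rims at the height I had worked out and was drawn from about +130 mm to −128 mm along the crate in one pass, pressed at about 10 N. Tool tilt stayed below 0.01 rad. It was then laid back on the board; the last wrist view puts its handle about 1 mm from the board's middle.

**Caveats:**
- **Force on the first press:** I worked out the press height wrongly for the middle mould on the far side. The wrist force reached 117 N, close to the 120 N limit, before I backed off. The other presses stayed near 12 N.
- **Picture limit:** I used all 12 pictures allowed instead of the planned 8. The float sweep and its final placing were checked from numbers only.
- **Disagreeing readings:** The last wrist view from over the board put the two ribs it saw whole, the last mould's among them, about 14 mm off. I put this down to the slanted view, because the earlier close view and the final top view agree to within 5 mm.

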